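# Put away the fittings after a run in the fume hood

## Robot

A 6-joint arm with a two-finger parallel gripper is mounted at the origin on the work surface. World frame = base frame: x ahead of the robot, y to its left, z up, the work surface at z = 0. Lengths are in m, angles in degrees, forces in N, time in s.
With the tool pointing down it reaches from about 0.3 to 0.75 m from the base axis. Payload 8.5 kg.
Tool frame: the origin (TCP) lies on the centre line of the jaws, within the pads' length; the fingertips stand 19 mm ahead of it and the grasp point (between the pads) is the TCP; z points along the fingers, x is the direction in which the jaws open and shut, and the axes are right-handed (so a half turn about z gives the same grasp; the last joint's range is limited). The gripper opens to 85 mm and grips with 20 to 120 N. Pads are 22 mm wide; open, the fingers measure 114 mm over their backs; the gripper's body (76 mm by 85 mm) begins 54 mm behind the grasp point. The pads swing forward as they close: fully open they stand 13 mm farther back than shut.
Start: joints at [-12.336, 21.807, 74.336, -0, 83.858, -12.336], TCP at [0.55, 0, 0.216] pointing down, gripper open.
Joint ranges: [-178.18, 178.18], [-50.72, 133.34], [12.68, 142.11], [-81.47, 261.47], [9.98, 163.14], [-165.26, 165.26]. Speed limits (degrees/s): [136.94, 136.94, 180, 180, 180, 180].

## Interface

Orientations are given as a 3x3 rotation matrix whose columns are the frame's x, y, z axes.
In Python, from rig import env, cams, order gives the robot as it stands.
- The arm moves only by the tool step_arm, never from a script. Its argument "steps" is a list of rows, each an object with "xyz": the shift along the tool's x, y, z normalised to -1 to 1, where 1 is 0.04 m, a list of three; "turn": the turn, a rotation vector about the tool's x, y, z normalised to -1 to 1, where 1 is 0.08 rad, a list of three; "gripper": the gripper command: -1 is shut, 1 is fully open, values between are in proportion. A call has 1 to 20 rows; each row shifts and turns the commanded pose from where the row before left it, along the tool's axes as they then stand; what a row does not reach is not made up. A row lasts 1/12 s, in which the tool goes at most 41.7 mm and 7.16 degrees, less where a joint would pass 70% of its speed; a pose out of reach is approached as far as the arm can. A call with a number of a shift or a turn outside -1 to 1 is refused whole. A call with a gripper value outside its range is refused whole. The fingers move at their own pace and stop on an object; "squeeze" is the grip in N (left out, the last holds). Time passes only in rows, so rows that do not move let the fingers close. It gives the time, the measured TCP pose, the force and the opening at its end, in the units of the state.
- env.observe(): the state, without advancing time (a new reading comes with each control period).
- cams.get_image(name): name is "scene" or "side" or "wrist"; returns (picture, depth): 420x560x3 uint8, red, green, blue; 420x560 float32, m along the optical axis (not along the pixel's ray), 0 where there is no reading.
- cams.camera_info(name): a dict with "fx", "fy", "cx", "cy" (pixels), "k1" (the pictures are not rectified: a ray, as slopes to the right and down, at radius r is drawn at 1 + k1 r^2 times it, then the intrinsics apply), "extrinsics" (4x4, takes a point from camera to world coordinates). Camera axes: x right, y down, z forward; pixel columns grow to the right and rows downward; lengths in m; the calibration is good to about 2 mm. A picture is of the moment at which its call begins: read the wrist's pose just before it. camera_info takes no time and is no camera call; for the wrist camera it gives the pose at the moment of the call.
- order.close_job(): hands the job in, once; it reports no verdict.
The state is a dict: "time_s": time; "q": joint angles; "qvel": joint speeds; "joint_efforts": joint torques, N m; "position": TCP position; "tool_rot": TCP orientation; "ft_force": force on the tool from outside, world axes, zero at the start; "wrist_torque": the same for the moment, N m; "grip_width": finger opening in m.
Only numpy, scipy, OpenCV 4.12 (cv2) and the standard library are available. Lean on these libraries where they do the work, as an engineer would, in place of code of your own. Each camera call takes 0.05 s, during which the arm holds its last target. There are 200 camera calls.

## Task

Clear the loose fittings off the fume hood bench: lay both boss heads flat and side by side in the steel tray, stand each rubber bung on its wide end in the blue divided tray - the large one in the wide bay, the small one in the narrow bay - and stand the loose amber bottle upright in the empty bay of the wire bottle carrier. Set things down, do not drop them, and leave the conical flask and the bottle already in the carrier as they are.

Things in the scene. Friction and masses are not known exactly. Their poses are not given: they have to be found in the camera images.
- bosshead_a: Boss head (right-angle rod clamp), grey cast metal, 0.2 kg, lying flat, any yaw. Body 76 mm long (own x), 26 wide (y), 26 high; grip its solid middle 34 mm across the width (close along y). One thumb screw stands up to 46 mm at x = -29 mm; the other sticks out sideways to y = +34 mm at x = +29 mm (6 mm thick in x). Origin: centre of underside, z up. Its twin is identical.
- bosshead_b: Boss head (right-angle rod clamp), grey cast metal, 0.2 kg, lying flat, any yaw. Body 76 mm long (own x), 26 wide (y), 26 high; grip its solid middle 34 mm across the width (close along y). One thumb screw stands up to 46 mm at x = -29 mm; the other sticks out sideways to y = +34 mm at x = +29 mm (6 mm thick in x). Origin: centre of underside, z up. Its twin is identical.
- large_bung: Large bung of beige rubber, a plain tapered plug standing on its wide end: 50 mm diameter at the foot, 42 mm at the top, 40 mm high, 0.09 kg. Grip it across any diameter in its upper part. Origin: centre of the underside, z up.
- small_bung: Small bung of the same beige rubber, standing on its wide end: 32 mm diameter at the foot, 26 mm at the top, 35 mm high, 0.03 kg. Grip it across any diameter in its upper part. Origin: centre of the underside, z up.
- bottle: Loose amber glass bottle with paper label and black screw cap, standing on the bench: 46 mm diameter, straight side up to 62 mm, then a sloping shoulder, 95 mm high in all; the cap, 31 mm in diameter, is the top 18 mm. 0.16 kg. Grip it by the cap or by the body. Origin: centre of the underside, z up.
- steel_tray: Plain open tray of bright stainless sheet, no divider, fixed to the bench, for the two boss heads: 130 mm (own x) by 210 mm (y) outside, 124 by 204 mm clear inside, walls 3 mm thick and 30 mm high (33 mm with the rolled rim), floor top 3 mm above the bench. Origin: centre of the underside, z up, at bench height.
- bung_tray: Low blue plastic tray with one divider, fixed to the bench: 90 mm (own x) by 170 mm (y) outside, walls and divider 4 mm thick and 18 mm high, floor top 3 mm above the bench. Wide bay (82 by 96 mm clear) centred at y = -33 mm, narrow bay (82 by 62 mm clear) at y = +50 mm, both at x = 0. Origin: centre of the underside of the whole tray, z up.
- bottle_carrier: Carrier of yellow-green coated wire, fixed to the bench, two equal bays side by side along own y: 84 by 164 mm outside, wire sides and partition 60 mm high, a wire handle up to 81 mm at each end, floor top 3 mm above the bench. Bays 76 by 76 mm clear: the empty one centred at y = -40 mm, x = 0, the one at y = +40 mm holds a bottle. Origin: centre of the underside of the whole carrier, z up.
- stored_bottle: Bystander: somewhat larger amber glass bottle (54 mm diameter, 105 mm high, black cap 31 mm in diameter) already standing in the +y bay of the carrier. It stays there. Origin: centre of the underside, z up.
- flask: Bystander: empty conical flask of clear glass standing among the loose fittings, 64 mm diameter at the foot narrowing to a 25 mm neck, 105 mm high, 0.1 kg. It stays where it is. Origin: centre of the underside, z up.

How it is judged (in metres and radians):
At the end, for the whole second after the job is handed in: Boss heads flat on the steel tray's floor; large bung in the wide bay, small bung in the narrow bay, wide ends down; bottle in the carrier's empty bay; all within 7 degrees of upright, within 6 mm of the floor, at rest. Flask within 30 mm, stored bottle within 20 mm of their starts, upright (x of bosshead_a in the frame of steel_tray between -0.055 and 0.055 m and y of bosshead_a in the frame of steel_tray between -0.095 and 0.095 m and z of each of bosshead_a, bosshead_b in the frame of steel_tray below 0.009 m and angle between each of bosshead_a, bosshead_b, large_bung, small_bung, bottle's own z axis and vertical below 0.12 rad and x of bosshead_b in the frame of steel_tray between -0.055 and 0.055 m and y of bosshead_b in the frame of steel_tray between -0.095 and 0.095 m and x of large_bung in the frame of bung_tray between -0.022 and 0.022 m and y of large_bung in the frame of bung_tray between -0.06 and -0.006 m and z of each of large_bung, small_bung in the frame of bung_tray below 0.009 m and x of small_bung in the frame of bung_tray between -0.03 and 0.03 m and y of small_bung in the frame of bung_tray between 0.03 and 0.07 m and x of bottle in the frame of bottle_carrier between -0.022 and 0.022 m and y of bottle in the frame of bottle_carrier between -0.062 and -0.018 m and z of bottle in the frame of bottle_carrier below 0.009 m and linear speed of each of bosshead_a, bosshead_b, large_bung, small_bung, bottle below 0.02 m/s and distance of flask from where it was at the start of the episode below 0.03 m and angle between each of flask, stored_bottle's own z axis and vertical below 0.15 rad and distance of stored_bottle from where it was at the start of the episode below 0.02 m); the robot touches nothing.
It fails at once if The conical flask is pushed aside (over 30 mm) or knocked over (distance of flask from where it was at the start of the episode above 0.03 m or angle between flask's own z axis and vertical above 0.4 rad).
It fails at once if The bottle already in the carrier is lifted, shoved (over 20 mm) or tipped (distance of stored_bottle from where it was at the start of the episode above 0.02 m or angle between stored_bottle's own z axis and vertical above 0.4 rad).
It fails at once if The loose amber bottle is tipped over (angle between bottle's own z axis and vertical above 0.8 rad).
It fails at once if A thing is dropped into its place instead of being set down (falls faster than 0.6 m/s, a drop of about 20 mm) ((horizontal distance between bosshead_a and steel_tray below 0.09 m and z of bosshead_a in the frame of steel_tray below 0.03 m and linear speed of bosshead_a above 0.6 m/s) or (horizontal distance between bosshead_b and steel_tray below 0.09 m and z of bosshead_b in the frame of steel_tray below 0.03 m and linear speed of bosshead_b above 0.6 m/s) or (horizontal distance between large_bung and bung_tray below 0.09 m and z of large_bung in the frame of bung_tray below 0.03 m and linear speed of large_bung above 0.6 m/s) or (horizontal distance between small_bung and bung_tray below 0.09 m and z of small_bung in the frame of bung_tray below 0.03 m and linear speed of small_bung above 0.6 m/s) or (horizontal distance between bottle and bottle_carrier below 0.09 m and z of bottle in the frame of bottle_carrier below 0.03 m and linear speed of bottle above 0.6 m/s)).
It also fails if it takes over 136 s, if anything falls off the work surface, if the arm or the gripper's body presses on something with over 40 N, if the wrist force passes 120 N, or if a joint passes its speed limit or range.

## Working session

There is one attempt and no reset: what is moved stays moved. The work goes in short steps, Python scripts to look and compute and a tool call to move; the robot and the scene stay as the last step left them, time stands still between calls to the robot, and variables do not carry over. Pictures are saved under pics/ and viewed, about 12 in all and at most 16, crops included, and the job is handed in when it is done.

Besides the shell and the picture viewer there is one more tool, called in YAML: its name, and indented under it one key for each argument. step_arm: Moves the arm, as the interface text tells. Scaled input: -1 to 1 covers 0.04 m each way for a shift and 0.08 rad each way for a turn. Its arguments: {"type":"object","properties":{"steps":{"type":"array"},"squeeze":{"type":"number"}},"required":["steps"]}

```bash
ls; mkdir -p pics; cat > h.py <<'E'
import numpy as np, cv2
from rig import env, cams, order
def grab(n):
    info=cams.camera_info(n); im,d=cams.get_image(n); return info,im,d
def rays(info,uv):
    uv=np.asarray(uv,float).reshape(-1,2)
    s=(uv-[info['cx'],info['cy']])/[info['fx'],info['fy']]
    r=s.copy()
    for _ in range(20): r=s/(1+info['k1']*(r**2).sum(1,keepdims=True))
    return np.c_[r,np.ones(len(r))]
def toplane(info,uv,z):
    E=np.array(info['extrinsics']); R=rays(info,uv)@E[:3,:3].T; o=E[:3,3]
    return o+R*((z-o[2])/R[:,2])[:,None]
def cloud(info,d):
    E=np.array(info['extrinsics']); h,w=d.shape
    v,u=np.mgrid[:h,:w]; P=rays(info,np.c_[u.ravel(),v.ravel()])*d.reshape(-1,1)
    P=P@E[:3,:3].T+E[:3,3]; P[d.ravel()==0]=np.nan
    return P.reshape(h,w,3)
def save(n,im,name): cv2.imwrite(f'pics/{name}.png',im[:,:,::-1])
E
python3 - <<'E'
from h import *
for n in ('scene','side','wrist'):
    i,im,d=grab(n); save(n,im,n+'0'); print(n,np.round(i['extrinsics'],3).tolist(),i['fx'],i['k1'],(d>0).mean())
    np.savez(f'{n}0.npz',im=im,d=d,**{k:np.array(v) for k,v in i.items()})
print(env.observe())
E
```

```text
pics
scene [[-0.049, 0.77, -0.637, 1.279], [0.999, 0.029, -0.043, 0.092], [-0.014, -0.638, -0.77, 0.984], [0.0, 0.0, 0.0, 1.0]] 469.5125857975194 -0.1058439412252406 0.9960331632653061
side [[-0.981, -0.144, 0.128, 0.354], [-0.192, 0.663, -0.724, 0.804], [0.02, -0.735, -0.678, 0.774], [0.0, 0.0, 0.0, 1.0]] 473.91325471091244 -0.017576054292146166 0.9960119047619047
wrist [[1.0, 0.001, -0.0, 0.55], [0.001, -0.947, -0.322, 0.083], [-0.001, 0.322, -0.947, 0.374], [0.0, 0.0, 0.0, 1.0]] 349.17716146616675 -0.007799836055551918 0.9960501700680272
{'time_s': 0.15, 'q': array([-1.23366434e+01,  2.18327929e+01,  7.43726362e+01, -4.96923292e-04,
        8.38560176e+01, -1.23366819e+01]), 'qvel': array([-0.01697181, -0.07371279, -0.1787774 , -0.11240489,  0.02620093,
        0.01927793]), 'joint_efforts': array([ 1.94521621e-03, -4.48624384e+01, -2.31344014e+01, -1.86937300e-04,
        3.77541786e-03, -1.65174959e-05]), 'position': array([5.49768413e-01, 3.76331957e-05, 2.15859938e-01]), 'tool_rot': array([[ 9.99999449e-01,  1.48959937e-06, -1.04952498e-03],
       [ 1.72124065e-06, -9.99999976e-01,  2.20709728e-04],
       [-1.04952462e-03, -2.20711413e-04, -9.99999425e-01]]), 'ft_force': array([0.15474816, 0.41784442, 0.20963945]), 'wrist_torque': array([-0.03654047, -0.00096765, -0.05554613]), 'grip_width': 0.0854786886507034}
```

View pics/scene0.png

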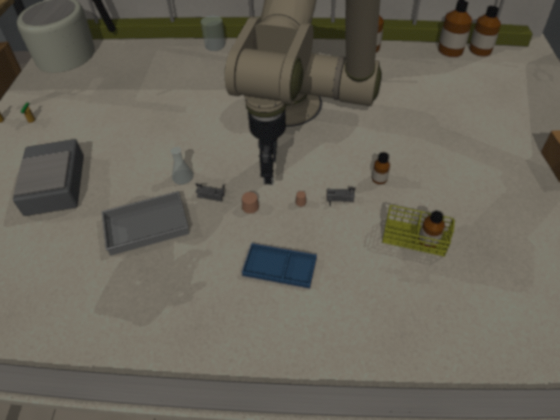

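View pics/side0.png

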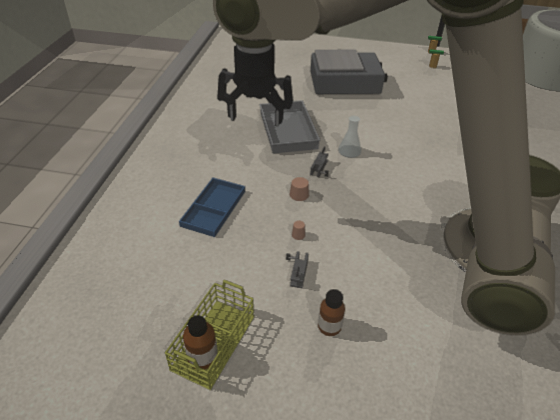

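The scene view shows, left to right: the steel tray (145,222), flask (182,168), a boss head (210,191), large bung (250,202), small bung (301,199), a boss head (341,195), bottle (381,170) and carrier (418,230), with the blue tray at (280,265). The side view agrees. The carrier's empty bay is the one toward -y.

```bash
cat > seg.py <<'E'
from h import *
def blobs(n,f=None,lo=.01):
    z=np.load(f or f'{n}0.npz'); i={k:z[k] for k in z.files}; P=cloud(i,z['d'])
    b=(abs(P[...,2])<.006); print(n,'bench z',np.nanmedian(P[...,2][b]))
    m=((P[...,2]>lo)&(P[...,2]<.13)&(P[...,0]>.28)&(P[...,0]<.9)&(abs(P[...,1])<.5)).astype(np.uint8)
    k,l,s,c=cv2.connectedComponentsWithStats(m)
    for j in range(1,k):
        if s[j,4]<25: continue
        Q=P[l==j]; r=cv2.minAreaRect(Q[:,:2].astype(np.float32))
        print(j,'px',c[j].round(),'n',s[j,4],'top',Q[:,2].max().round(3),'rect',np.round(r[0],3),np.round(r[1],3),round(r[2],1),'col',z['im'][l==j].mean(0).round())
if __name__=='__main__':
    for n in ('scene','side','wrist'): blobs(n)
E
python3 seg.py
```

```text
scene bench z -9.416236555509494e-05
1 px [180. 167.] n 490 top 0.11 rect [ 0.361 -0.279] [0.05  0.059] 12.6 col [ 98. 100.  94.]
2 px [381. 168.] n 442 top 0.101 rect [0.348 0.289] [0.04  0.047] 5.5 col [68. 55. 43.]
3 px [210. 191.] n 281 top 0.048 rect [ 0.43  -0.186] [0.047 0.076] 9.5 col [57. 56. 55.]
4 px [340. 194.] n 301 top 0.05 rect [0.429 0.175] [0.048 0.076] 5.2 col [61. 60. 58.]
5 px [142. 222.] n 1192 top 0.038 rect [ 0.538 -0.344] [0.141 0.214] 22.2 col [73. 72. 71.]
6 px [300. 198.] n 121 top 0.038 rect [0.442 0.065] [0.028 0.028] 24.7 col [100.  77.  63.]
7 px [249. 201.] n 277 top 0.045 rect [ 0.463 -0.072] [0.045 0.045] 34.1 col [101.  77.  62.]
12 px [424. 229.] n 1481 top 0.112 rect [0.547 0.367] [0.165 0.089] 76.0 col [78. 71. 37.]
14 px [280. 265.] n 559 top 0.023 rect [0.651 0.02 ] [0.171 0.092] 80.2 col [40. 55. 70.]
side bench z 0.00012244879471445813
1 px [292. 128.] n 793 top 0.036 rect [ 0.534 -0.347] [0.136 0.221] 22.1 col [81. 80. 78.]
3 px [351. 138.] n 552 top 0.108 rect [ 0.352 -0.276] [0.048 0.059] 63.0 col [124. 125. 119.]
4 px [320. 162.] n 269 to
[... 492 characters left out ...]
086] 76.5 col [90. 84. 52.]
10 px [332. 312.] n 934 top 0.098 rect [0.341 0.292] [0.039 0.046] 79.8 col [75. 63. 53.]
wrist bench z 0.0003966499889006547
1 px [139.  17.] n 1179 top 0.029 rect [0.429 0.15 ] [0.047 0.028] 6.0 col [69. 68. 66.]
2 px [382. 150.] n 3197 top 0.021 rect [0.65 0.02] [0.17  0.091] 80.2 col [47. 63. 81.]
3 px [165. 113.] n 905 top 0.037 rect [0.44  0.065] [0.027 0.028] 64.3 col [120.  95.  79.]
4 px [197. 244.] n 1723 top 0.043 rect [ 0.459 -0.071] [0.045 0.044] 27.2 col [119.  93.  77.]
5 px [180. 337.] n 727 top 0.047 rect [ 0.434 -0.191] [0.078 0.02 ] 68.6 col [66. 64. 63.]
6 px [243. 376.] n 1793 top 0.035 rect [ 0.511 -0.281] [0.136 0.077] 20.5 col [66. 65. 65.]
```

View pics/wrist0.png

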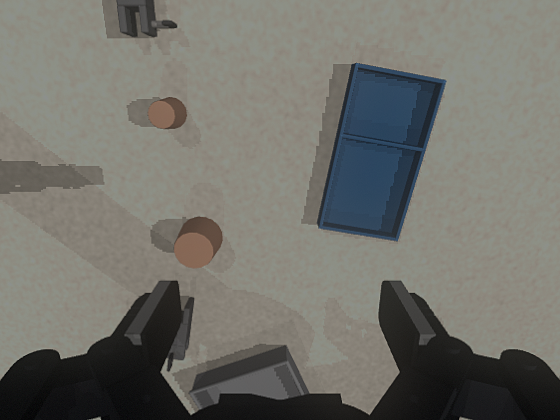

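The wrist view is oriented with right = +x and up = +y. The small bung is at (167,113), the large bung at (198,242) and the blue tray at (382,150), with its wide bay on the -y side. I'll move for a closer look at the -y side.

step_arm:
  steps:
    - {"xyz": [-0.25, 0.6, 0], "turn": [0, 0, 0], "gripper": 1}
    - {"xyz": [-0.25, 0.6, 0], "turn": [0, 0, 0], "gripper": 1}
    - {"xyz": [-0.25, 0.6, 0], "turn": [0, 0, 0], "gripper": 1}
    - {"xyz": [-0.25, 0.6, 0], "turn": [0, 0, 0], "gripper": 1}
    - {"xyz": [-0.25, 0.6, 0], "turn": [0, 0, 0], "gripper": 1}
    - {"xyz": [-0.25, 0.6, 0], "turn": [0, 0, 0], "gripper": 1}
    - {"xyz": [-0.25, 0.6, 0], "turn": [0, 0, 0], "gripper": 1}
    - {"xyz": [-0.25, 0.6, 0], "turn": [0, 0, 0], "gripper": 1}
    - {"xyz": [0, 0, 0], "turn": [0, 0, 0], "gripper": 1}
    - {"xyz": [0, 0, 0], "turn": [0, 0, 0], "gripper": 1}
  squeeze: 40

```text
time_s: 0.98
position: [0.4696, -0.1927, 0.2161]
tool_rot: [[1.0, -0.002, -0.0], [-0.002, -1.0, 0.0], [-0.0, -0.0, -1.0]]
ft_force: [0.8, 0.6, -0.5]
grip_width: 0.0856
```

```bash
cat > look.py <<'E'
import sys
from seg import *
f=sys.argv[1]; lo=float(sys.argv[2]) if len(sys.argv)>2 else .01
i,im,d=grab('wrist'); save('w',im,f); np.savez(f+'.npz',im=im,d=d,**{k:np.array(v) for k,v in i.items()})
blobs('wrist',f+'.npz',lo); o=env.observe(); print(o['time_s'],o['position'].round(4),o['grip_width'],o['ft_force'].round(1))
E
python3 look.py w1
```

```text
wrist bench z 0.0004027677285823872
1 px [468.  30.] n 1223 top 0.021 rect [ 0.639 -0.043] [0.044 0.091] 80.6 col [35. 53. 72.]
2 px [267.  51.] n 2243 top 0.043 rect [ 0.459 -0.075] [0.044 0.045] 65.5 col [125.  97.  81.]
3 px [234. 175.] n 1866 top 0.048 rect [ 0.415 -0.187] [0.076 0.047] 79.6 col [68. 67. 65.]
4 px [323. 304.] n 4328 top 0.035 rect [ 0.537 -0.346] [0.135 0.216] 22.1 col [70. 69. 69.]
5 px [171. 260.] n 2639 top 0.107 rect [ 0.357 -0.276] [0.045 0.061] 53.7 col [100. 102.  99.]
1.0333 [ 0.4699 -0.1919  0.2162] 0.0854631844401909 [-0.3 -0.3 -0.3]
```

View pics/w1.png

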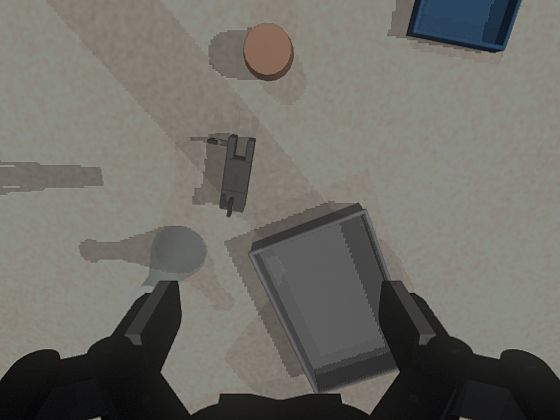

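w1 shows boss head a at (238,174), with its side screw toward -x at its +y end, its upright screw at (230,207) and the fork to +y. The flask foot is at (180,250), the steel tray around (325,300) and the large bung at (268,51). I'll refine the numbers.

```bash
cat > body.py <<'E'
import sys
from h import *
def body(f,x0,y0,r=.06,lo=.018,hi=.030):
    z=np.load(f+'.npz'); i={k:z[k] for k in z.files}; P=cloud(i,z['d'])
    m=(P[...,2]>lo)&(P[...,2]<hi)&(np.hypot(P[...,0]-x0,P[...,1]-y0)<r)
    mm=cv2.morphologyEx(m.astype(np.uint8),cv2.MORPH_OPEN,np.ones((7,7)))
    Q=P[mm>0]; R=cv2.minAreaRect(Q[:,:2].astype(np.float32)); print(np.round(R[0],4),np.round(R[1],4),R[2], len(Q))
if __name__=='__main__': body(sys.argv[1],*map(float,sys.argv[2:]))
E
python3 body.py w1 .425 -.189; python3 body.py w1 .459 -.075 .05 .036 .045
python3 body.py w1 .537 -.346 .15 .026 .04
```

```text
[ 0.4248 -0.1887] [0.0757 0.0262] 79.3559341430664 1348
[ 0.4587 -0.0725] [0.0408 0.041 ] 0.28837695717811584 1959
[0. 0.] [0. 0.] 0.0 0
```

step_arm:
  steps:
    - {"xyz": [-0.56, -0.04, 0], "turn": [0, 0, 0], "gripper": 1}
    - {"xyz": [-0.56, -0.04, 0], "turn": [0, 0, 0], "gripper": 1}
    - {"xyz": [0, 0, 0.5], "turn": [0, 0, 0.58], "gripper": 1}
    - {"xyz": [0, 0, 0.65], "turn": [0, 0, 0.58], "gripper": 1}
    - {"xyz": [0, 0, 0.65], "turn": [0, 0, 0.58], "gripper": 1}
    - {"xyz": [0, 0, 0.65], "turn": [0, 0, 0.57], "gripper": 1}
    - {"xyz": [0, 0, 0.5], "turn": [0, 0, 0], "gripper": 1}
    - {"xyz": [0, 0, 0.2], "turn": [0, 0, 0], "gripper": 1}
    - {"xyz": [0, 0, 0], "turn": [0, 0, 0], "gripper": 1}
    - {"xyz": [0, 0, 0], "turn": [0, 0, 0], "gripper": 1}
    - {"xyz": [0, 0, 0], "turn": [0, 0, 0], "gripper": 1}

```text
time_s: 1.95
position: [0.4259, -0.1889, 0.0915]
tool_rot: [[0.983, -0.183, 0.002], [-0.183, -0.983, -0.001], [0.002, 0.001, -1.0]]
ft_force: [0.2, 0.3, 0.9]
grip_width: 0.0854
```

step_arm:
  steps:
    - {"xyz": [-0.025, 0, 0.5], "turn": [0, 0, 0], "gripper": 1}
    - {"xyz": [0, 0, 0.5], "turn": [0, 0, 0], "gripper": 1}
    - {"xyz": [0, 0, 0.4], "turn": [0, 0, 0], "gripper": 1}
    - {"xyz": [0, 0, 0.2], "turn": [0, 0, 0], "gripper": 1}
    - {"xyz": [0, 0, 0.12], "turn": [0, 0, 0], "gripper": 1}
    - {"xyz": [0, 0, 0], "turn": [0, 0, 0], "gripper": 0.2}
    - {"xyz": [0, 0, 0], "turn": [0, 0, 0], "gripper": -0.2}
    - {"xyz": [0, 0, 0], "turn": [0, 0, 0], "gripper": -0.6}
    - {"xyz": [0, 0, 0], "turn": [0, 0, 0], "gripper": -1}
    - {"xyz": [0, 0, 0], "turn": [0, 0, 0], "gripper": -1}
    - {"xyz": [0, 0, 0], "turn": [0, 0, 0], "gripper": -1}
    - {"xyz": [0, 0, 0], "turn": [0, 0, 0], "gripper": -1}
  squeeze: 40

```text
time_s: 2.95
position: [0.4243, -0.1887, 0.0217]
tool_rot: [[0.983, -0.184, 0.0], [-0.184, -0.983, -0.0], [0.0, 0.0, -1.0]]
ft_force: [0.4, -0.6, 0.6]
grip_width: 0.0006
```

```bash
python3 look.py w2; python3 -c "
import cv2;from h import *
i,im,d=grab('side');save('',cv2.resize(im[60:280,180:420],None,fx=2.5,fy=2.5),'s2')"
```

```text
wrist bench z 0.0003078753324270156
1 px [309.  25.] n 5451 top 0.042 rect [ 0.454 -0.086] [0.02  0.045] 72.8 col [111.  85.  70.]
2 px [304. 352.] n 45932 top 0.125 rect [ 0.463 -0.212] [0.118 0.24 ] 84.9 col [30. 30. 30.]
3.0 [ 0.4242 -0.1886  0.0216] 1.441556742131202e-05 [-0.2  0.1 -0.7]
```

View pics/w2.png

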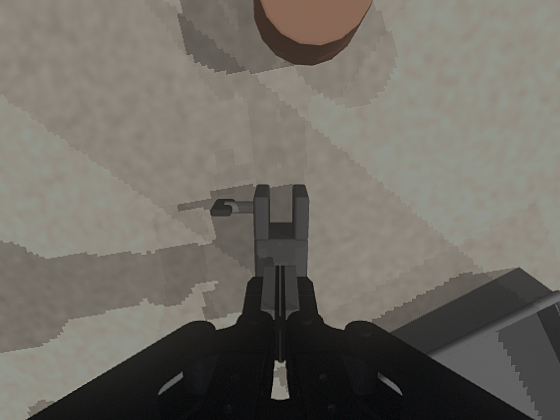

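w2 shows the jaws fully shut with the boss head lying ahead of them (fork end at row 185). I'll check whether it shifted.

```bash
python3 -c "
from h import *
z=np.load('w2.npz');i={k:z[k] for k in z.files}
print(toplane(i,[[262,185],[302,185],[258,240],[308,240],[258,275],[308,275],[212,208]],.026).round(4))
P=cloud(i,z['d'])
for u,v in [(262,190),(302,190),(281,235),(265,250),(265,270),(300,270),(281,280),(281,340),(281,205)]: print(u,v,P[v,u].round(4))
"
```

```text
[[ 0.4246 -0.1441  0.026 ]
 [ 0.4424 -0.1474  0.026 ]
 [ 0.4173 -0.1702  0.026 ]
 [ 0.4408 -0.1746  0.026 ]
 [ 0.4135 -0.1887  0.026 ]
 [ 0.4379 -0.1932  0.026 ]
 [ 0.3997 -0.1506  0.026 ]]
262 190 [ 0.4229 -0.1496  0.0135]
302 190 [ 0.4422 -0.1532  0.0134]
281 235 [ 0.4282 -0.1721  0.02  ]
265 250 [ 0.4197 -0.1755  0.027 ]
265 270 [ 0.4202 -0.1769  0.0447]
300 270 [ 0.4344 -0.1901  0.0253]
281 280 [ 0.4268 -0.1787  0.0522]
281 340 [ 0.4245 -0.1908  0.074 ]
281 205 [ 0.4299 -0.1632 -0.    ]
```

View pics/s2.png

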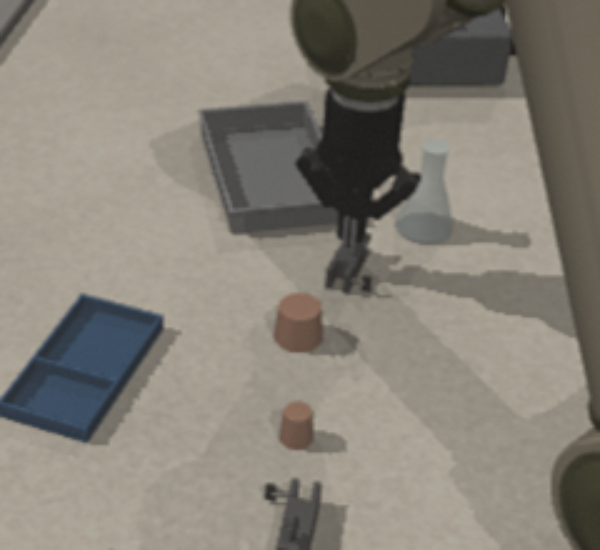

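```bash
python3 -c "
from h import *
z=np.load('w2.npz');i={k:z[k] for k in z.files}
P=cloud(i,z['d'])
for c in (255,265,274,281,290,300):
  print(c,[(v,P[v,c].round(3).tolist()) for v in range(256,340,8)])
print(np.round(i['extrinsics'],3))
save('',cv2.resize(z['im'][170:370,200:360],None,fx=3.5,fy=3),'w2c')
"
```

```text
255 [(256, [0.414, -0.178, 0.026]), (264, [0.413, -0.183, 0.025]), (272, [0.412, -0.188, 0.024]), (280, [0.415, -0.18, 0.047]), (288, [0.416, -0.18, 0.053]), (296, [0.416, -0.18, 0.059]), (304, [0.417, -0.18, 0.065]), (312, [0.419, -0.174, 0.079]), (320, [0.419, -0.174, 0.084]), (328, [0.419, -0.175, 0.087]), (336, [0.419, -0.175, 0.09])]
265 [(256, [0.419, -0.179, 0.026]), (264, [0.418, -0.183, 0.026]), (272, [0.42, -0.177, 0.046]), (280, [0.421, -0.176, 0.054]), (288, [0.421, -0.177, 0.06]), (296, [0.421, -0.177, 0.066]), (304, [0.421, -0.177, 0.071]), (312, [0.422, -0.176, 0.077]), (320, [0.422, -0.176, 0.081]), (328, [0.422, -0.176, 0.086]), (336, [0.422, -0.176, 0.09])]
274 [(256, [0.423, -0.18, 0.026]), (264, [0.422, -0.184, 0.026]), (272, [0.424, -0.178, 0.046]), (280, [0.424, -0.177, 0.054]), (288, [0.424, -0.177, 0.06]), (296, [0.424, -0.177, 0.066]), (304, [0.425, -0.177, 0.072]), (312, [0.424, -0.179, 0.074]), (320, [0.424, -0.181, 0.075]), (328, [0.423, -0.183, 0.077]), (336, [0.423, -0.186, 0.078])]
281 [(256, [0.427, -0.181, 0.026]), (264, [0.426, -0.185, 0.026]), (272,
[... 379 characters left out ...]
.431, -0.179, 0.054]), (288, [0.43, -0.179, 0.06]), (296, [0.43, -0.178, 0.067]), (304, [0.43, -0.178, 0.071]), (312, [0.43, -0.18, 0.074]), (320, [0.43, -0.178, 0.081]), (328, [0.43, -0.178, 0.085]), (336, [0.43, -0.178, 0.089])]
300 [(256, [0.436, -0.182, 0.027]), (264, [0.435, -0.186, 0.026]), (272, [0.434, -0.191, 0.026]), (280, [0.434, -0.183, 0.047]), (288, [0.434, -0.183, 0.053]), (296, [0.434, -0.183, 0.059]), (304, [0.433, -0.183, 0.066]), (312, [0.434, -0.177, 0.078]), (320, [0.433, -0.177, 0.083]), (328, [0.433, -0.178, 0.086]), (336, [0.433, -0.178, 0.09])]
[[ 0.983 -0.173 -0.058  0.439]
 [-0.183 -0.931 -0.317 -0.107]
 [ 0.001  0.322 -0.947  0.18 ]
 [ 0.     0.     0.     1.   ]]
```

View pics/w2c.png

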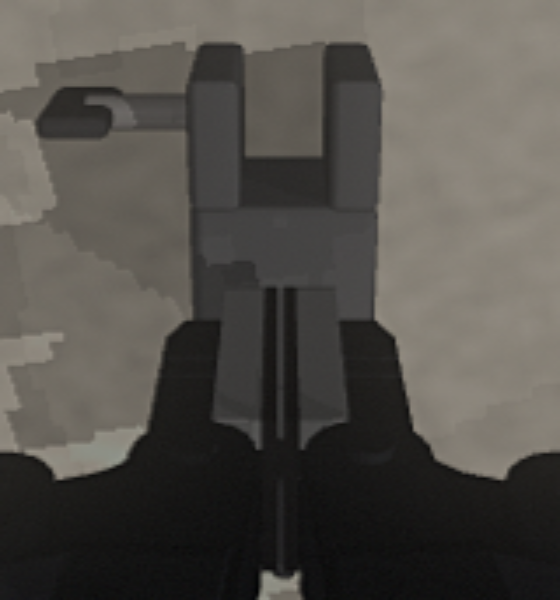

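The picture and depth agree that the boss head never moved. The shut fingertips stand at z≈0.043 while the TCP reads 0.0217, so the real tips are about 21 mm behind the reported TCP rather than 19 mm ahead of it. I'll open, go lower carefully and check the tip height from the depth image.

step_arm:
  steps:
    - {"xyz": [0, 0, 0], "turn": [0, 0, 0], "gripper": 0.3}
    - {"xyz": [0, 0, 0], "turn": [0, 0, 0], "gripper": 0.3}
    - {"xyz": [0, 0, 0], "turn": [0, 0, 0], "gripper": 0.3}
    - {"xyz": [0, 0, 0], "turn": [0, 0, 0], "gripper": 0.3}
    - {"xyz": [0, 0, 0], "turn": [0, 0, 0], "gripper": 0.3}
    - {"xyz": [0, 0, 0], "turn": [0, 0, 0], "gripper": 0.3}
    - {"xyz": [0, 0, 0.2], "turn": [0, 0, 0], "gripper": 0.3}
    - {"xyz": [0, 0, 0.2], "turn": [0, 0, 0], "gripper": 0.3}
    - {"xyz": [0, 0, 0.1], "turn": [0, 0, 0], "gripper": 0.3}
    - {"xyz": [0, 0, 0], "turn": [0, 0, 0], "gripper": 0.3}
    - {"xyz": [0, 0, 0], "turn": [0, 0, 0], "gripper": 0.3}

```text
time_s: 3.97
position: [0.424, -0.1885, 0.0011]
tool_rot: [[0.983, -0.184, -0.001], [-0.184, -0.983, 0.001], [-0.001, -0.001, -1.0]]
ft_force: [0.6, -0.3, 0.5]
grip_width: 0.0555
```

```bash
cat > tips.py <<'E'
from h import *
i,im,d=grab('wrist'); P=cloud(i,d); o=env.observe(); p=o['position']; R=o['tool_rot']
T=(P-p)@R            # tool frame
print(o['time_s'],p.round(4),'w',o['grip_width'],o['ft_force'].round(1))
# finger points: |y|<14mm in tool, dark
m=(abs(T[...,1])<.0135)&(abs(T[...,0])<.06)&(P[...,2]>.003)&(im.max(2)<90)
for a in np.arange(-.06,.06,.01):
    s=m&(T[...,0]>a)&(T[...,0]<a+.01)
    if s.sum()>10: print(round(a,3),s.sum(),'tool z max',np.nanpercentile(T[...,2][s],99).round(4),'min wz',np.nanpercentile(P[...,2][s],1).round(4))
save('',im,'t%d'%(o['time_s']*100))
E
python3 tips.py
```

```text
4.0167 [ 0.4242 -0.1886  0.0014] w 0.055315600835509515 [-0.3  0.2 -0.7]
-0.06 4647 tool z max -0.0656 min wz 0.067
-0.05 3208 tool z max -0.0357 min wz 0.0371
-0.04 2170 tool z max -0.0246 min wz 0.0259
-0.03 1884 tool z max -0.0206 min wz 0.022
-0.02 843 tool z max -0.0231 min wz 0.0245
-0.01 2190 tool z max -0.0238 min wz 0.0251
0.0 2248 tool z max -0.0238 min wz 0.0252
0.01 1013 tool z max -0.0229 min wz 0.0243
0.02 1938 tool z max -0.0207 min wz 0.0221
0.03 2148 tool z max -0.0245 min wz 0.0259
0.04 3226 tool z max -0.0379 min wz 0.0392
0.05 4594 tool z max -0.0656 min wz 0.067
```

step_arm:
  steps:
    - {"xyz": [0, 0, 0.18], "turn": [0, 0, 0], "gripper": 0.3}
    - {"xyz": [0, 0, 0.15], "turn": [0, 0, 0], "gripper": 0.3}
    - {"xyz": [0, 0, 0], "turn": [0, 0, 0], "gripper": 0.3}
    - {"xyz": [0, 0, 0], "turn": [0, 0, 0], "gripper": 0}
    - {"xyz": [0, 0, 0], "turn": [0, 0, 0], "gripper": -0.3}
    - {"xyz": [0, 0, 0], "turn": [0, 0, 0], "gripper": -0.6}
    - {"xyz": [0, 0, 0], "turn": [0, 0, 0], "gripper": -1}
    - {"xyz": [0, 0, 0], "turn": [0, 0, 0], "gripper": -1}
    - {"xyz": [0, 0, 0], "turn": [0, 0, 0], "gripper": -1}
    - {"xyz": [0, 0, 0], "turn": [0, 0, 0], "gripper": -1}
    - {"xyz": [0, 0, 0], "turn": [0, 0, 0], "gripper": -1}
  squeeze: 40

```text
time_s: 4.93
position: [0.4243, -0.1887, -0.0115]
tool_rot: [[0.983, -0.184, 0.0], [-0.184, -0.983, -0.0], [0.0, 0.0, -1.0]]
ft_force: [-2.2, 0.6, 6.5]
grip_width: 0.0254
```

```bash
python3 tips.py
```

```text
4.9833 [ 0.4243 -0.1887 -0.0115] w 0.025257068978227264 [-1.1  1.   5.1]
-0.06 1387 tool z max -0.0789 min wz 0.0675
-0.05 4410 tool z max -0.0642 min wz 0.0527
-0.04 3408 tool z max -0.0593 min wz 0.0478
-0.03 1530 tool z max -0.0231 min wz 0.0117
-0.02 2591 tool z max -0.0215 min wz 0.0101
-0.01 2417 tool z max -0.0366 min wz 0.0252
0.0 2371 tool z max -0.0366 min wz 0.0252
0.01 2600 tool z max -0.0218 min wz 0.0103
0.02 1509 tool z max -0.0233 min wz 0.0119
0.03 3330 tool z max -0.0592 min wz 0.0477
0.04 4509 tool z max -0.0647 min wz 0.0532
0.05 1459 tool z max -0.078 min wz 0.0665
```

Gripped at 25 mm. Now lift, carry and turn.

step_arm:
  steps:
    - {"xyz": [0, 0, -0.2], "turn": [0, 0, 0], "gripper": -1}
    - {"xyz": [0, 0, -0.5], "turn": [0, 0, 0], "gripper": -1}
    - {"xyz": [0, 0, -0.6], "turn": [0, 0, 0], "gripper": -1}
    - {"xyz": [0, 0, -0.6], "turn": [0, 0, 0], "gripper": -1}
    - {"xyz": [0, 0, -0.5], "turn": [0, 0, 0], "gripper": -1}
    - {"xyz": [0.48, 0.4, -0.2], "turn": [0, 0, 0], "gripper": -1}
    - {"xyz": [0.48, 0.4, 0], "turn": [0, 0, 0], "gripper": -1}
    - {"xyz": [0.48, 0.4, 0], "turn": [0, 0, 0], "gripper": -1}
    - {"xyz": [0.48, 0.4, 0], "turn": [0, 0, 0], "gripper": -1}
    - {"xyz": [0.48, 0.4, 0], "turn": [0, 0, 0], "gripper": -1}
    - {"xyz": [0.48, 0.39, 0], "turn": [0, 0, 0], "gripper": -1}
    - {"xyz": [0, 0, 0], "turn": [0, 0, 0.9], "gripper": -1}
    - {"xyz": [0, 0, 0], "turn": [0, 0, 0.9], "gripper": -1}
    - {"xyz": [0, 0, 0], "turn": [0, 0, 0.9], "gripper": -1}
    - {"xyz": [0, 0, 0], "turn": [0, 0, 0.9], "gripper": -1}
    - {"xyz": [0, 0, 0], "turn": [0, 0, 0.9], "gripper": -1}
    - {"xyz": [0, 0, 0], "turn": [0, 0, 0.9], "gripper": -1}
    - {"xyz": [0, 0, 0], "turn": [0, 0, 0.9], "gripper": -1}
    - {"xyz": [0, 0, 0], "turn": [0, 0, 0.9], "gripper": -1}
    - {"xyz": [0, 0, 0], "turn": [0, 0, 0.9], "gripper": -1}

```text
time_s: 6.65
position: [0.5196, -0.3035, 0.0923]
tool_rot: [[0.67, -0.742, -0.001], [-0.742, -0.67, 0.001], [-0.001, 0.0, -1.0]]
ft_force: [-1.1, 0.7, -0.8]
grip_width: 0.0254
```

step_arm:
  steps:
    - {"xyz": [0, 0, 0], "turn": [0, 0, 0.9], "gripper": -1}
    - {"xyz": [0, 0, 0], "turn": [0, 0, 0.9], "gripper": -1}
    - {"xyz": [0, 0, 0], "turn": [0, 0, 0.9], "gripper": -1}
    - {"xyz": [0, 0, 0], "turn": [0, 0, 0.9], "gripper": -1}
    - {"xyz": [0, 0, 0], "turn": [0, 0, 0.8], "gripper": -1}
    - {"xyz": [0, 0, 0], "turn": [0, 0, 0], "gripper": -1}
    - {"xyz": [0, 0, 0], "turn": [0, 0, 0], "gripper": -1}
    - {"xyz": [0, 0, 0], "turn": [0, 0, 0], "gripper": -1}

```text
time_s: 7.32
position: [0.5198, -0.3037, 0.0923]
tool_rot: [[0.378, -0.926, -0.0], [-0.926, -0.378, 0.0], [-0.0, 0.0, -1.0]]
ft_force: [-0.2, -0.1, -0.8]
grip_width: 0.0253
```

```bash
python3 look.py w3
```

```text
wrist bench z 0.0004411399023339646
1 px [340. 240.] n 21682 top 0.13 rect [ 0.537 -0.346] [0.135 0.215] 22.1 col [81. 81. 80.]
22 px [175. 410.] n 293 top 0.066 rect [ 0.368 -0.283] [0.008 0.013] 7.3 col [126. 128. 125.]
7.3667 [ 0.5198 -0.3037  0.0923] 0.025170436211846572 [-0.1  1.1 -2.3]
```

View pics/w3.png

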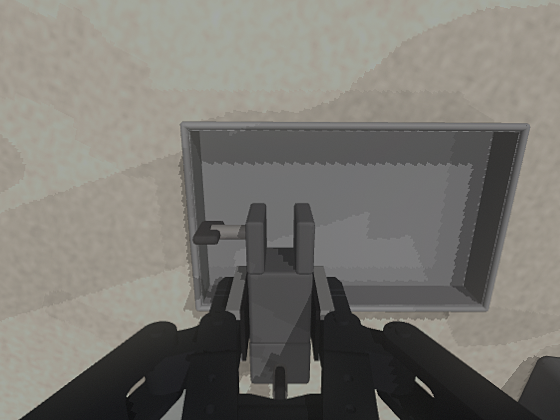

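w3 shows boss head a held level between the jaws above the tray, with its side screw (210,233) inside the wall line. I'll lower it and release.

step_arm:
  steps:
    - {"xyz": [0, 0, 0.4], "turn": [0, 0, 0], "gripper": -1}
    - {"xyz": [0, 0, 0.45], "turn": [0, 0, 0], "gripper": -1}
    - {"xyz": [0, 0, 0.45], "turn": [0, 0, 0], "gripper": -1}
    - {"xyz": [0, 0, 0.4], "turn": [0, 0, 0], "gripper": -1}
    - {"xyz": [0, 0, 0.3], "turn": [0, 0, 0], "gripper": -1}
    - {"xyz": [0, 0, 0.2], "turn": [0, 0, 0], "gripper": -1}
    - {"xyz": [0, 0, 0.12], "turn": [0, 0, 0], "gripper": -1}
    - {"xyz": [0, 0, 0.08], "turn": [0, 0, 0], "gripper": -1}
    - {"xyz": [0, 0, 0.06], "turn": [0, 0, 0], "gripper": -1}
    - {"xyz": [0, 0, 0], "turn": [0, 0, 0], "gripper": -1}
    - {"xyz": [0, 0, 0], "turn": [0, 0, 0], "gripper": -1}

```text
time_s: 8.28
position: [0.5201, -0.3039, -0.0056]
tool_rot: [[0.377, -0.926, 0.001], [-0.926, -0.377, -0.001], [0.001, -0.0, -1.0]]
ft_force: [0.9, -0.4, -1.1]
grip_width: 0.0255
```

step_arm:
  steps:
    - {"xyz": [0, 0, 0.04], "turn": [0, 0, 0], "gripper": -1}
    - {"xyz": [0, 0, 0.03], "turn": [0, 0, 0], "gripper": -1}
    - {"xyz": [0, 0, 0], "turn": [0, 0, 0], "gripper": -1}
    - {"xyz": [0, 0, 0], "turn": [0, 0, 0], "gripper": -0.3}
    - {"xyz": [0, 0, 0], "turn": [0, 0, 0], "gripper": -0.1}
    - {"xyz": [0, 0, 0], "turn": [0, 0, 0], "gripper": 0.1}
    - {"xyz": [0, 0, 0], "turn": [0, 0, 0], "gripper": 0.1}
    - {"xyz": [0, 0, -0.2], "turn": [0, 0, 0], "gripper": 0.1}
    - {"xyz": [0, 0, -0.5], "turn": [0, 0, 0], "gripper": 0.1}
    - {"xyz": [0, 0, -0.8], "turn": [0, 0, 0], "gripper": 0.1}
    - {"xyz": [0, 0, -0.8], "turn": [0, 0, 0], "gripper": 0.1}
    - {"xyz": [0, 0, -0.8], "turn": [0, 0, 0], "gripper": 1}
    - {"xyz": [0, 0, -0.8], "turn": [0, 0, 0], "gripper": 1}
    - {"xyz": [0, 0, 0], "turn": [0, 0, 0], "gripper": 1}
    - {"xyz": [0, 0, 0], "turn": [0, 0, 0], "gripper": 1}

```text
time_s: 9.53
position: [0.5203, -0.3042, 0.1493]
tool_rot: [[0.377, -0.926, 0.003], [-0.926, -0.377, -0.003], [0.004, -0.002, -1.0]]
ft_force: [-1.1, 0.8, -1.3]
grip_width: 0.0856
```

```bash
python3 look.py w4 .008; python3 body.py w4 .52 -.304 .06 .022 .0325
```

```text
wrist bench z 0.0003826685706612154
1 px [346. 205.] n 10535 top 0.036 rect [ 0.536 -0.347] [0.136 0.216] 22.1 col [86. 86. 85.]
2 px [ 13. 161.] n 1411 top 0.041 rect [ 0.466 -0.086] [0.046 0.019] 27.2 col [90. 70. 59.]
4 px [277. 198.] n 2743 top 0.051 rect [ 0.516 -0.294] [0.077 0.047] 22.8 col [72. 71. 72.]
5 px [194. 350.] n 3720 top 0.106 rect [ 0.365 -0.286] [0.037 0.054] 0.5 col [112. 114. 111.]
9.5833 [ 0.5197 -0.3036  0.1475] 0.08544016872472379 [-0.4 -0.1 -1.1]
[ 0.5204 -0.3037] [0.0761 0.026 ] 22.016508102416992 2264
```

Boss head a lies flat at (0.520,-0.304), aligned with the tray. Next is the large bung.

step_arm:
  steps:
    - {"xyz": [-0.74, -0.097, 0], "turn": [0, 0, 0], "gripper": 1}
    - {"xyz": [-0.74, -0.097, 0], "turn": [0, 0, 0], "gripper": 1}
    - {"xyz": [-0.74, -0.097, 0], "turn": [0, 0, 0], "gripper": 1}
    - {"xyz": [-0.74, -0.097, 0], "turn": [0, 0, 0], "gripper": 1}
    - {"xyz": [-0.74, -0.097, 0], "turn": [0, 0, 0], "gripper": 1}
    - {"xyz": [-0.74, -0.097, 0], "turn": [0, 0, 0], "gripper": 1}
    - {"xyz": [-0.74, -0.097, 0], "turn": [0, 0, 0], "gripper": 1}
    - {"xyz": [-0.74, -0.097, 0], "turn": [0, 0, 0], "gripper": 1}
    - {"xyz": [0, 0, 0.5], "turn": [0, 0, 0], "gripper": 1}
    - {"xyz": [0, 0, 0.7], "turn": [0, 0, 0], "gripper": 1}
    - {"xyz": [0, 0, 0.7], "turn": [0, 0, 0], "gripper": 1}
    - {"xyz": [0, 0, 0.5], "turn": [0, 0, 0], "gripper": 1}
    - {"xyz": [0, 0, 0], "turn": [0, 0, 0], "gripper": 1}
    - {"xyz": [0, 0, 0], "turn": [0, 0, 0], "gripper": 1}
    - {"xyz": [0, 0, 0], "turn": [0, 0, 0], "gripper": 1}

```text
time_s: 10.83
position: [0.4597, -0.0728, 0.0517]
tool_rot: [[0.376, -0.926, 0.0], [-0.926, -0.376, -0.0], [0.0, -0.0, -1.0]]
ft_force: [0.1, 0.5, 0.4]
grip_width: 0.0854
```

```bash
cat > disc.py <<'E'
import sys
from h import *
# centre of a flat top at height z near x,y : wrist depth -> min enclosing circle, plus pose delta in tool units
x,y,zt,r=map(float,sys.argv[1:5])
i,im,d=grab('wrist'); P=cloud(i,d); o=env.observe()
m=((abs(P[...,2]-zt)<.004)&(np.hypot(P[...,0]-x,P[...,1]-y)<r)).astype(np.uint8)
m=cv2.morphologyEx(m,cv2.MORPH_OPEN,np.ones((5,5))); Q=P[m>0]
c,R=cv2.minEnclosingCircle(Q[:,:2].astype(np.float32)); print('centre',np.round(c,4),'r',round(R,4),'n',len(Q),'z',np.median(Q[:,2]).round(4),'med',np.median(Q[:,:2],0).round(4))
p=o['position']; print(o['time_s'],p.round(4),'units',((np.array([*c,p[2]])-p)@o['tool_rot']/.04).round(3))
E
python3 disc.py .459 -.0725 .04 .04
```

```text
centre [ 0.4587 -0.0727] r 0.0217 n 4409 z 0.0402 med [ 0.4605 -0.0719]
10.8833 [ 0.46   -0.0729  0.052 ] units [-0.017  0.027 -0.   ]
```

step_arm:
  steps:
    - {"xyz": [-0.01, 0.02, 0.4], "turn": [0, 0, 0], "gripper": 1}
    - {"xyz": [0, 0, 0.45], "turn": [0, 0, 0], "gripper": 1}
    - {"xyz": [0, 0, 0.35], "turn": [0, 0, 0], "gripper": 1}
    - {"xyz": [0, 0, 0.2], "turn": [0, 0, 0], "gripper": 1}
    - {"xyz": [0, 0, 0], "turn": [0, 0, 0], "gripper": 0.6}
    - {"xyz": [0, 0, 0], "turn": [0, 0, 0], "gripper": 0.3}
    - {"xyz": [0, 0, 0], "turn": [0, 0, 0], "gripper": 0}
    - {"xyz": [0, 0, 0], "turn": [0, 0, 0], "gripper": -0.3}
    - {"xyz": [0, 0, 0], "turn": [0, 0, 0], "gripper": -0.3}
    - {"xyz": [0, 0, 0], "turn": [0, 0, 0], "gripper": -0.3}
    - {"xyz": [0, 0, 0], "turn": [0, 0, 0], "gripper": -0.3}
  squeeze: 30

```text
time_s: 11.8
position: [0.4591, -0.0728, -0.0035]
tool_rot: [[0.377, -0.926, 0.002], [-0.926, -0.377, -0.001], [0.002, -0.002, -1.0]]
ft_force: [-1.6, 0.8, 8.1]
grip_width: 0.0447
```

step_arm:
  steps:
    - {"xyz": [0, 0, -0.2], "turn": [0, 0, 0], "gripper": -0.3}
    - {"xyz": [0, 0, -0.5], "turn": [0, 0, 0], "gripper": -0.3}
    - {"xyz": [0, 0, -0.5], "turn": [0, 0, 0], "gripper": -0.3}
    - {"xyz": [0, 0, -0.4], "turn": [0, 0, 0], "gripper": -0.3}
    - {"xyz": [0.05, -0.5, 0], "turn": [0, 0, 0], "gripper": -0.3}
    - {"xyz": [0.05, -0.75, 0], "turn": [0, 0, 0], "gripper": -0.3}
    - {"xyz": [0.05, -0.75, 0], "turn": [0, 0, 0], "gripper": -0.3}
    - {"xyz": [0.05, -0.75, 0], "turn": [0, 0, 0], "gripper": -0.3}
    - {"xyz": [0.05, -0.75, 0], "turn": [0, 0, 0], "gripper": -0.3}
    - {"xyz": [0.05, -0.75, 0], "turn": [0, 0, 0], "gripper": -0.3}
    - {"xyz": [0.05, -0.61, 0], "turn": [0, 0, 0], "gripper": -0.3}
    - {"xyz": [0, 0, 0], "turn": [0, 0, 0], "gripper": -0.3}
    - {"xyz": [0, 0, 0], "turn": [0, 0, 0], "gripper": -0.3}
    - {"xyz": [0, 0, 0], "turn": [0, 0, 0], "gripper": -0.3}

```text
time_s: 12.97
position: [0.6432, -0.0124, 0.0595]
tool_rot: [[0.377, -0.926, -0.001], [-0.926, -0.377, -0.0], [-0.0, 0.001, -1.0]]
ft_force: [-0.2, -0.8, -0.5]
grip_width: 0.0448
```

```bash
python3 look.py w5 .01
```

```text
wrist bench z 0.0003756863178373121
1 px [260. 270.] n 28651 top 0.13 rect [0.65 0.02] [0.17  0.091] 80.1 col [89. 81. 78.]
31 px [396. 376.] n 40 top 0.13 rect [ 0.655 -0.048] [0.006 0.002] 26.7 col [36. 36. 37.]
13.0167 [ 0.6431 -0.0126  0.0596] 0.044514638161264095 [ 0.7 -0.6 -0.8]
```

View pics/w5.png

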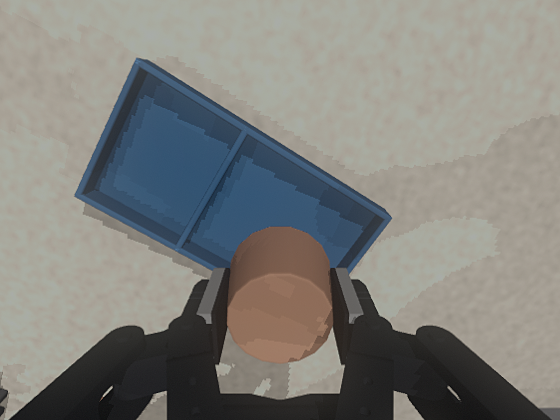

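w5 shows the large bung held upright between the jaws at (280,295), over the wide bay. Lower and release.

step_arm:
  steps:
    - {"xyz": [0, 0, 0.3], "turn": [0, 0, 0], "gripper": -0.3}
    - {"xyz": [0, 0, 0.4], "turn": [0, 0, 0], "gripper": -0.3}
    - {"xyz": [0, 0, 0.35], "turn": [0, 0, 0], "gripper": -0.3}
    - {"xyz": [0, 0, 0.2], "turn": [0, 0, 0], "gripper": -0.3}
    - {"xyz": [0, 0, 0.14], "turn": [0, 0, 0], "gripper": -0.3}
    - {"xyz": [0, 0, 0.08], "turn": [0, 0, 0], "gripper": -0.3}
    - {"xyz": [0, 0, 0], "turn": [0, 0, 0], "gripper": -0.3}
    - {"xyz": [0, 0, 0], "turn": [0, 0, 0], "gripper": -0.3}
    - {"xyz": [0, 0, 0], "turn": [0, 0, 0], "gripper": -0.3}

```text
time_s: 13.77
position: [0.6443, -0.0125, 0.0011]
tool_rot: [[0.376, -0.926, 0.001], [-0.926, -0.376, -0.0], [0.001, -0.001, -1.0]]
ft_force: [0.2, 0.7, -0.7]
grip_width: 0.0446
```

step_arm:
  steps:
    - {"xyz": [0, 0, 0.03], "turn": [0, 0, 0], "gripper": -0.3}
    - {"xyz": [0, 0, 0], "turn": [0, 0, 0], "gripper": -0.3}
    - {"xyz": [0, 0, 0], "turn": [0, 0, 0], "gripper": 0.2}
    - {"xyz": [0, 0, 0], "turn": [0, 0, 0], "gripper": 0.4}
    - {"xyz": [0, 0, 0], "turn": [0, 0, 0], "gripper": 0.4}
    - {"xyz": [0, 0, 0], "turn": [0, 0, 0], "gripper": 0.4}
    - {"xyz": [0, 0, -0.2], "turn": [0, 0, 0], "gripper": 0.4}
    - {"xyz": [0, 0, -0.6], "turn": [0, 0, 0], "gripper": 0.4}
    - {"xyz": [0, 0, -0.8], "turn": [0, 0, 0], "gripper": 0.4}
    - {"xyz": [0, 0, -0.7], "turn": [0, 0, 0], "gripper": 0.4}
    - {"xyz": [-0.466, 0.495, 0], "turn": [0, 0, 0], "gripper": 0.4}
    - {"xyz": [-0.466, 0.495, 0], "turn": [0, 0, 0], "gripper": 0.4}
    - {"xyz": [-0.466, 0.495, 0], "turn": [0, 0, 0], "gripper": 0.4}
    - {"xyz": [-0.466, 0.495, 0], "turn": [0, 0, 0], "gripper": 0.4}
    - {"xyz": [-0.466, 0.495, 0], "turn": [0, 0, 0], "gripper": 0.4}
    - {"xyz": [-0.466, 0.495, 0], "turn": [0, 0, 0], "gripper": 0.4}
    - {"xyz": [-0.466, 0.495, 0], "turn": [0, 0, 0], "gripper": 0.4}
    - {"xyz": [-0.466, 0.495, 0], "turn": [0, 0, 0], "gripper": 0.4}
    - {"xyz": [0, 0, 0], "turn": [0, 0, 0], "gripper": 0.4}
    - {"xyz": [0, 0, 0], "turn": [0, 0, 0], "gripper": 0.4}

```text
time_s: 15.43
position: [0.4407, 0.0664, 0.092]
tool_rot: [[0.377, -0.926, 0.001], [-0.926, -0.377, -0.0], [0.001, -0.001, -1.0]]
ft_force: [-0.2, 0.0, -0.5]
grip_width: 0.0596
```

```bash
python3 disc.py .441 .066 .035 .03; python3 -c "
from h import *
i,im,d=grab('scene');P=cloud(i,d)
for z,c in ((.0435,(.6444,-.0125)),(.029,(.52,-.304))):
  m=(abs(P[...,2]-z)<.004)&(np.hypot(P[...,0]-c[0],P[...,1]-c[1])<.04);print(m.sum(),np.median(P[m],0))"
```

```text
centre [0.4385 0.0648] r 0.0132 n 1150 z 0.0351 med [0.4392 0.0653]
15.4833 [0.4418 0.0661 0.0919] units [-0.003  0.089 -0.   ]
195 [ 0.64755847 -0.01218389  0.04217769]
181 [ 0.51874204 -0.30450748  0.02806187]
```

step_arm:
  steps:
    - {"xyz": [0, 0.07, 0.4], "turn": [0, 0, 0], "gripper": 0.4}
    - {"xyz": [0, 0, 0.5], "turn": [0, 0, 0], "gripper": 0.4}
    - {"xyz": [0, 0, 0.5], "turn": [0, 0, 0], "gripper": 0.4}
    - {"xyz": [0, 0, 0.5], "turn": [0, 0, 0], "gripper": 0.4}
    - {"xyz": [0, 0, 0.35], "turn": [0, 0, 0], "gripper": 0.4}
    - {"xyz": [0, 0, 0.2], "turn": [0, 0, 0], "gripper": 0.4}
    - {"xyz": [0, 0, 0], "turn": [0, 0, 0], "gripper": 0.4}
    - {"xyz": [0, 0, 0], "turn": [0, 0, 0], "gripper": 0.1}
    - {"xyz": [0, 0, 0], "turn": [0, 0, 0], "gripper": -0.2}
    - {"xyz": [0, 0, 0], "turn": [0, 0, 0], "gripper": -0.6}
    - {"xyz": [0, 0, 0], "turn": [0, 0, 0], "gripper": -0.7}
    - {"xyz": [0, 0, 0], "turn": [0, 0, 0], "gripper": -0.7}
    - {"xyz": [0, 0, 0], "turn": [0, 0, 0], "gripper": -0.7}
  squeeze: 25

```text
time_s: 16.62
position: [0.4392, 0.0649, -0.006]
tool_rot: [[0.377, -0.926, 0.002], [-0.926, -0.377, -0.0], [0.001, -0.002, -1.0]]
ft_force: [-0.4, -0.1, 6.3]
grip_width: 0.0282
```

step_arm:
  steps:
    - {"xyz": [0, 0, -0.2], "turn": [0, 0, 0], "gripper": -0.7}
    - {"xyz": [0, 0, -0.5], "turn": [0, 0, 0], "gripper": -0.7}
    - {"xyz": [0, 0, -0.5], "turn": [0, 0, 0], "gripper": -0.7}
    - {"xyz": [0, 0, -0.4], "turn": [0, 0, 0], "gripper": -0.7}
    - {"xyz": [0.246, -0.64, 0], "turn": [0, 0, 0], "gripper": -0.7}
    - {"xyz": [0.246, -0.64, 0], "turn": [0, 0, 0], "gripper": -0.7}
    - {"xyz": [0.246, -0.64, 0], "turn": [0, 0, 0], "gripper": -0.7}
    - {"xyz": [0.246, -0.64, 0], "turn": [0, 0, 0], "gripper": -0.7}
    - {"xyz": [0.246, -0.64, 0], "turn": [0, 0, 0], "gripper": -0.7}
    - {"xyz": [0.246, -0.64, 0], "turn": [0, 0, 0], "gripper": -0.7}
    - {"xyz": [0.246, -0.64, 0], "turn": [0, 0, 0], "gripper": -0.7}
    - {"xyz": [0.246, -0.64, 0], "turn": [0, 0, 0], "gripper": -0.7}
    - {"xyz": [0, 0, 0], "turn": [0, 0, 0], "gripper": -0.7}
    - {"xyz": [0, 0, 0], "turn": [0, 0, 0], "gripper": -0.7}
    - {"xyz": [0, 0, 0], "turn": [0, 0, 0], "gripper": -0.7}

```text
time_s: 17.87
position: [0.6569, 0.0694, 0.0573]
tool_rot: [[0.377, -0.926, -0.001], [-0.926, -0.377, 0.0], [-0.001, 0.001, -1.0]]
ft_force: [0.1, 0.7, -0.5]
grip_width: 0.0282
```

```bash
python3 look.py w6 .01; python3 disc.py .6444 -.0125 .043 .035
```

```text
wrist bench z 0.0002948733926881053
1 px [311. 304.] n 28705 top 0.13 rect [0.651 0.026] [0.184 0.09 ] 80.3 col [68. 61. 59.]
17.9167 [0.6568 0.0694 0.0574] 0.02786012317662891 [-0.4 -0.5 -0.7]
centre [ 0.6456 -0.0123] r 0.0216 n 2368 z 0.0432 med [ 0.6514 -0.0068]
17.9667 [0.6568 0.0693 0.0575] units [ 1.785  1.028 -0.   ]
```

View pics/w6.png

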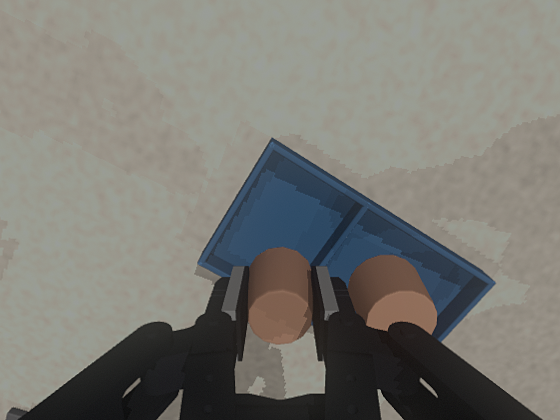

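w6 shows the small bung held over the narrow bay at (280,295), with the large bung standing in the wide bay at (395,295). Lower and release.

step_arm:
  steps:
    - {"xyz": [0, 0, 0.3], "turn": [0, 0, 0], "gripper": -0.7}
    - {"xyz": [0, 0, 0.4], "turn": [0, 0, 0], "gripper": -0.7}
    - {"xyz": [0, 0, 0.35], "turn": [0, 0, 0], "gripper": -0.7}
    - {"xyz": [0, 0, 0.2], "turn": [0, 0, 0], "gripper": -0.7}
    - {"xyz": [0, 0, 0.14], "turn": [0, 0, 0], "gripper": -0.7}
    - {"xyz": [0, 0, 0.08], "turn": [0, 0, 0], "gripper": -0.7}
    - {"xyz": [0, 0, 0], "turn": [0, 0, 0], "gripper": -0.7}
    - {"xyz": [0, 0, 0], "turn": [0, 0, 0], "gripper": -0.7}
    - {"xyz": [0, 0, 0], "turn": [0, 0, 0], "gripper": -0.7}

```text
time_s: 18.72
position: [0.6582, 0.0692, -0.0009]
tool_rot: [[0.376, -0.926, 0.001], [-0.926, -0.376, -0.0], [0.001, -0.001, -1.0]]
ft_force: [-0.9, -0.1, -0.9]
grip_width: 0.0278
```

step_arm:
  steps:
    - {"xyz": [0, 0, 0.05], "turn": [0, 0, 0], "gripper": -0.7}
    - {"xyz": [0, 0, 0], "turn": [0, 0, 0], "gripper": -0.7}
    - {"xyz": [0, 0, 0], "turn": [0, 0, 0], "gripper": -0.2}
    - {"xyz": [0, 0, 0], "turn": [0, 0, 0], "gripper": 0.04}
    - {"xyz": [0, 0, 0], "turn": [0, 0, 0], "gripper": 0.04}
    - {"xyz": [0, 0, 0], "turn": [0, 0, 0], "gripper": 0.04}
    - {"xyz": [0, 0, -0.2], "turn": [0, 0, 0], "gripper": 0.04}
    - {"xyz": [0, 0, -0.6], "turn": [0, 0, 0], "gripper": 0.04}
    - {"xyz": [0, 0, -0.8], "turn": [0, 0, 0], "gripper": 0.04}
    - {"xyz": [0, 0, -0.8], "turn": [0, 0, 0], "gripper": 0.04}
    - {"xyz": [-0.48, 0.5, -0.5], "turn": [0, 0, 0], "gripper": 0.04}
    - {"xyz": [-0.48, 0.5, -0.5], "turn": [0, 0, 0], "gripper": 0.04}
    - {"xyz": [-0.48, 0.5, -0.5], "turn": [0, 0, 0], "gripper": 0.04}
    - {"xyz": [-0.48, 0.5, -0.5], "turn": [0, 0, 0], "gripper": 0.04}
    - {"xyz": [-0.48, 0.5, -0.5], "turn": [0, 0, 0], "gripper": 0.04}
    - {"xyz": [-0.48, 0.5, 0], "turn": [0, 0, 0], "gripper": 0.04}
    - {"xyz": [-0.48, 0.5, 0], "turn": [0, 0, 0], "gripper": 0.04}
    - {"xyz": [-0.48, 0.5, 0], "turn": [0, 0, 0], "gripper": 0.04}

```text
time_s: 20.22
position: [0.4504, 0.1517, 0.1932]
tool_rot: [[0.376, -0.926, 0.001], [-0.926, -0.376, 0.0], [0.0, -0.001, -1.0]]
ft_force: [0.8, 0.2, -0.4]
grip_width: 0.0444
```

step_arm:
  steps:
    - {"xyz": [0, 0, 0], "turn": [0, 0, -0.95], "gripper": 0.04}
    - {"xyz": [0, 0, 0], "turn": [0, 0, -0.95], "gripper": 0.04}
    - {"xyz": [0, 0, 0], "turn": [0, 0, -0.95], "gripper": 0.04}
    - {"xyz": [0, 0, 0], "turn": [0, 0, -0.95], "gripper": 0.04}
    - {"xyz": [0, 0, 0], "turn": [0, 0, -0.95], "gripper": 0.04}
    - {"xyz": [0, 0, 0], "turn": [0, 0, -0.95], "gripper": 0.04}
    - {"xyz": [0, 0, 0], "turn": [0, 0, -0.95], "gripper": 0.04}
    - {"xyz": [0, 0, 0], "turn": [0, 0, -0.95], "gripper": 0.04}
    - {"xyz": [0, 0, 0], "turn": [0, 0, -0.95], "gripper": 0.04}
    - {"xyz": [0, 0, 0], "turn": [0, 0, -0.95], "gripper": 0.04}
    - {"xyz": [0, 0, 0], "turn": [0, 0, -0.95], "gripper": 0.04}
    - {"xyz": [0, 0, 0], "turn": [0, 0, -0.95], "gripper": 0.04}
    - {"xyz": [0, 0, 0], "turn": [0, 0, -0.95], "gripper": 0.04}
    - {"xyz": [0, 0, 0], "turn": [0, 0, -0.95], "gripper": 0.04}
    - {"xyz": [0, 0, 0], "turn": [0, 0, -0.95], "gripper": 0.04}
    - {"xyz": [0, 0, 0], "turn": [0, 0, -0.95], "gripper": 0.04}
    - {"xyz": [0, 0, 0], "turn": [0, 0, 0], "gripper": 0.04}
    - {"xyz": [0, 0, 0], "turn": [0, 0, 0], "gripper": 0.04}

```text
time_s: 21.72
position: [0.4518, 0.1513, 0.1928]
tool_rot: [[1.0, 0.029, 0.001], [0.029, -1.0, 0.0], [0.001, -0.0, -1.0]]
ft_force: [0.5, -0.4, 0.2]
grip_width: 0.0441
```

```bash
python3 look.py w7 .01; python3 body.py w7 .428 .175
```

```text
wrist bench z 0.0003490126493882195
1 px [143.  23.] n 3711 top 0.097 rect [0.346 0.281] [0.047 0.031] 27.5 col [57. 46. 36.]
2 px [390.  20.] n 3087 top 0.084 rect [0.53  0.301] [0.035 0.086] 80.4 col [90. 90. 34.]
3 px [247. 158.] n 2193 top 0.048 rect [0.428 0.174] [0.046 0.077] 1.7 col [73. 71. 70.]
4 px [460. 290.] n 3649 top 0.045 rect [0.653 0.035] [0.141 0.091] 80.3 col [53. 56. 63.]
5 px [473. 266.] n 1017 top 0.041 rect [0.656 0.071] [0.028 0.028] 80.2 col [92. 71. 60.]
21.7667 [0.4517 0.1513 0.1927] 0.04450734999330975 [-0.7 -0.2 -0.6]
[0.4186 0.1736] [0.0754 0.0261] 89.68608093261719 1830
```

View pics/w7.png

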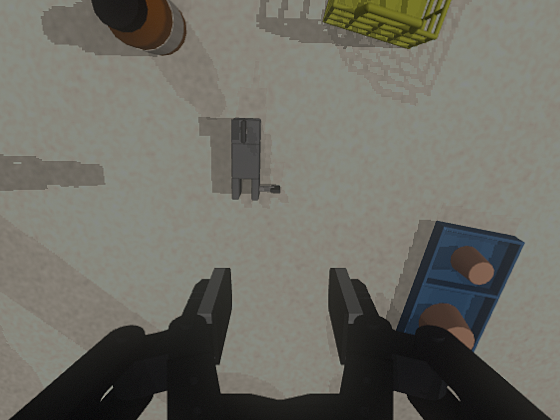

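w7 shows boss head b at (246,158), long axis along y, with its side screw (272,188) at the -y end toward +x. Both bungs stand in their bays.

step_arm:
  steps:
    - {"xyz": [-0.405, -0.29, 0], "turn": [0, 0, 0.43], "gripper": 0.3}
    - {"xyz": [-0.405, -0.29, 0], "turn": [0, 0, 0], "gripper": 0.3}
    - {"xyz": [0, 0, 0.6], "turn": [0, 0, 0], "gripper": 0.3}
    - {"xyz": [0, 0, 0.7], "turn": [0, 0, 0], "gripper": 0.3}
    - {"xyz": [0, 0, 0.7], "turn": [0, 0, 0], "gripper": 0.3}
    - {"xyz": [0, 0, 0.7], "turn": [0, 0, 0], "gripper": 0.3}
    - {"xyz": [0, 0, 0.6], "turn": [0, 0, 0], "gripper": 0.3}
    - {"xyz": [0, 0, 0.5], "turn": [0, 0, 0], "gripper": 0.3}
    - {"xyz": [0, 0, 0.2], "turn": [0, 0, 0], "gripper": 0.3}
    - {"xyz": [0, 0, 0], "turn": [0, 0, 0], "gripper": 0.3}
    - {"xyz": [0, 0, 0], "turn": [0, 0, 0], "gripper": 0.3}
    - {"xyz": [0, 0, 0], "turn": [0, 0, 0], "gripper": 0.3}

```text
time_s: 22.77
position: [0.4198, 0.1742, 0.0335]
tool_rot: [[1.0, -0.004, 0.002], [-0.004, -1.0, 0.0], [0.002, -0.0, -1.0]]
ft_force: [0.4, -0.2, -0.2]
grip_width: 0.0552
```

Down 0.045 m (1.125 units), with a slight correction, then grip.

step_arm:
  steps:
    - {"xyz": [-0.02, 0.01, 0.4], "turn": [0, 0, 0], "gripper": 0.3}
    - {"xyz": [0, 0, 0.35], "turn": [0, 0, 0], "gripper": 0.3}
    - {"xyz": [0, 0, 0.2], "turn": [0, 0, 0], "gripper": 0.3}
    - {"xyz": [0, 0, 0.12], "turn": [0, 0, 0], "gripper": 0.3}
    - {"xyz": [0, 0, 0.04], "turn": [0, 0, 0], "gripper": 0.3}
    - {"xyz": [0, 0, 0], "turn": [0, 0, 0], "gripper": 0.3}
    - {"xyz": [0, 0, 0], "turn": [0, 0, 0], "gripper": 0}
    - {"xyz": [0, 0, 0], "turn": [0, 0, 0], "gripper": -0.3}
    - {"xyz": [0, 0, 0], "turn": [0, 0, 0], "gripper": -0.6}
    - {"xyz": [0, 0, 0], "turn": [0, 0, 0], "gripper": -1}
    - {"xyz": [0, 0, 0], "turn": [0, 0, 0], "gripper": -1}
    - {"xyz": [0, 0, 0], "turn": [0, 0, 0], "gripper": -1}
    - {"xyz": [0, 0, 0], "turn": [0, 0, 0], "gripper": -1}
  squeeze: 40

```text
time_s: 23.85
position: [0.4186, 0.1737, -0.0115]
tool_rot: [[1.0, -0.003, 0.001], [-0.003, -1.0, 0.0], [0.001, -0.0, -1.0]]
ft_force: [-0.8, -0.2, 6.6]
grip_width: 0.025
```

step_arm:
  steps:
    - {"xyz": [0, 0, -0.2], "turn": [0, 0, 0], "gripper": -1}
    - {"xyz": [0, 0, -0.5], "turn": [0, 0, 0], "gripper": -1}
    - {"xyz": [0, 0, -0.7], "turn": [0, 0, 0], "gripper": -1}
    - {"xyz": [0, 0, -0.7], "turn": [0, 0, 0], "gripper": -1}
    - {"xyz": [0, 0, -0.7], "turn": [0, 0, 0], "gripper": -1}
    - {"xyz": [0.1, 0.4, -0.2], "turn": [0, 0, 0], "gripper": -1}
    - {"xyz": [0.2, 0.8, 0], "turn": [0, 0, 0], "gripper": -1}
    - {"xyz": [0.2, 0.8, 0], "turn": [0, 0, 0], "gripper": -1}
    - {"xyz": [0.2, 0.8, 0], "turn": [0, 0, 0], "gripper": -1}
    - {"xyz": [0.2, 0.8, 0], "turn": [0, 0, 0], "gripper": -1}
    - {"xyz": [0.2, 0.8, 0], "turn": [0, 0, 0], "gripper": -1}
    - {"xyz": [0.2, 0.8, 0], "turn": [0, 0, 0], "gripper": -1}
    - {"xyz": [0.2, 0.8, 0], "turn": [0, 0, 0], "gripper": -1}
    - {"xyz": [0.2, 0.8, 0], "turn": [0, 0, 0], "gripper": -1}
    - {"xyz": [0.2, 0.8, 0], "turn": [0, 0, 0], "gripper": -1}
    - {"xyz": [0.2, 0.8, 0], "turn": [0, 0, 0], "gripper": -1}
    - {"xyz": [0.2, 0.8, 0], "turn": [0, 0, 0], "gripper": -1}
    - {"xyz": [0.2, 0.8, 0], "turn": [0, 0, 0], "gripper": -1}
    - {"xyz": [0.2, 0.8, 0], "turn": [0, 0, 0], "gripper": -1}
    - {"xyz": [0.2, 0.8, 0], "turn": [0, 0, 0], "gripper": -1}

```text
time_s: 25.52
position: [0.5326, -0.2921, 0.1083]
tool_rot: [[1.0, -0.003, -0.001], [-0.003, -1.0, 0.0], [-0.001, -0.0, -1.0]]
ft_force: [-0.3, 0.7, -1.6]
grip_width: 0.0254
```

step_arm:
  steps:
    - {"xyz": [0.2, 0.8, 0], "turn": [0, 0, 0], "gripper": -1}
    - {"xyz": [0.2, 0.8, 0], "turn": [0, 0, 0], "gripper": -1}
    - {"xyz": [0.13, 0.8, 0], "turn": [0, 0, 0], "gripper": -1}
    - {"xyz": [0, 0, 0], "turn": [0, 0, 0.92], "gripper": -1}
    - {"xyz": [0, 0, 0], "turn": [0, 0, 0.92], "gripper": -1}
    - {"xyz": [0, 0, 0], "turn": [0, 0, 0.92], "gripper": -1}
    - {"xyz": [0, 0, 0], "turn": [0, 0, 0.92], "gripper": -1}
    - {"xyz": [0, 0, 0], "turn": [0, 0, 0.92], "gripper": -1}
    - {"xyz": [0, 0, 0], "turn": [0, 0, 0.92], "gripper": -1}
    - {"xyz": [0, 0, 0], "turn": [0, 0, 0.92], "gripper": -1}
    - {"xyz": [0, 0, 0], "turn": [0, 0, 0.92], "gripper": -1}
    - {"xyz": [0, 0, 0], "turn": [0, 0, 0.92], "gripper": -1}
    - {"xyz": [0, 0, 0], "turn": [0, 0, 0.92], "gripper": -1}
    - {"xyz": [0, 0, 0], "turn": [0, 0, 0.92], "gripper": -1}
    - {"xyz": [0, 0, 0], "turn": [0, 0, 0.92], "gripper": -1}
    - {"xyz": [0, 0, 0], "turn": [0, 0, 0.92], "gripper": -1}
    - {"xyz": [0, 0, 0], "turn": [0, 0, 0.92], "gripper": -1}
    - {"xyz": [0, 0, 0], "turn": [0, 0, 0.92], "gripper": -1}
    - {"xyz": [0, 0, 0], "turn": [0, 0, 0.92], "gripper": -1}
    - {"xyz": [0, 0, 0], "turn": [0, 0, 0], "gripper": -1}

```text
time_s: 27.18
position: [0.5534, -0.3865, 0.1081]
tool_rot: [[0.378, -0.926, -0.001], [-0.926, -0.378, 0.001], [-0.001, 0.0, -1.0]]
ft_force: [0.7, 0.3, -2.1]
grip_width: 0.0253
```

```bash
python3 look.py w8 .01
```

```text
wrist bench z 0.0004232466014884029
1 px [189. 205.] n 11633 top 0.035 rect [ 0.536 -0.346] [0.135 0.215] 22.0 col [97. 97. 96.]
2 px [157. 210.] n 4445 top 0.05 rect [ 0.517 -0.295] [0.076 0.047] 22.8 col [77. 76. 76.]
3 px [280. 211.] n 898 top 0.128 rect [ 0.586 -0.373] [0.006 0.026] 22.9 col [83. 82. 83.]
4 px [241. 267.] n 34 top 0.13 rect [ 0.557 -0.367] [0.001 0.005] 14.2 col [65. 65. 65.]
5 px [318. 267.] n 34 top 0.13 rect [ 0.57  -0.398] [0.001 0.005] 16.1 col [92. 92. 91.]
9 px [ 74. 360.] n 2206 top 0.065 rect [ 0.371 -0.275] [0.021 0.049] 37.3 col [134. 137. 133.]
27.2333 [ 0.5534 -0.3865  0.1081] 0.02549152362510449 [-0.3 -0.3 -2.9]
```

View pics/w8.png

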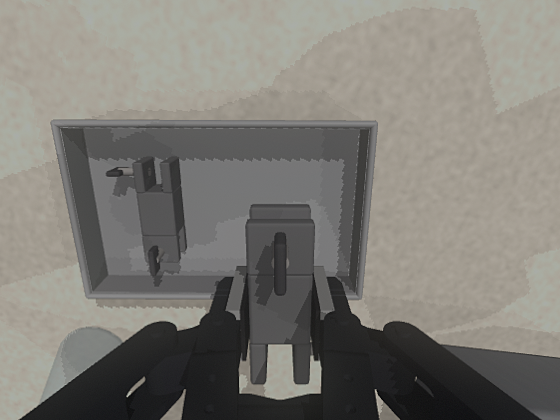

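w8 shows boss head a flat in the tray at (160,210) and boss head b over the free half. Lower to just above the floor.

step_arm:
  steps:
    - {"xyz": [0, 0, 0.4], "turn": [0, 0, 0], "gripper": -1}
    - {"xyz": [0, 0, 0.5], "turn": [0, 0, 0], "gripper": -1}
    - {"xyz": [0, 0, 0.5], "turn": [0, 0, 0], "gripper": -1}
    - {"xyz": [0, 0, 0.5], "turn": [0, 0, 0], "gripper": -1}
    - {"xyz": [0, 0, 0.4], "turn": [0, 0, 0], "gripper": -1}
    - {"xyz": [0, 0, 0.25], "turn": [0, 0, 0], "gripper": -1}
    - {"xyz": [0, 0, 0.15], "turn": [0, 0, 0], "gripper": -1}
    - {"xyz": [0, 0, 0.1], "turn": [0, 0, 0], "gripper": -1}
    - {"xyz": [0, 0, 0.06], "turn": [0, 0, 0], "gripper": -1}
    - {"xyz": [0, 0, 0], "turn": [0, 0, 0], "gripper": -1}
    - {"xyz": [0, 0, 0], "turn": [0, 0, 0], "gripper": -1}

```text
time_s: 28.15
position: [0.554, -0.3871, -0.0057]
tool_rot: [[0.38, -0.925, 0.001], [-0.925, -0.38, -0.001], [0.001, -0.001, -1.0]]
ft_force: [-0.3, 0.7, -2.9]
grip_width: 0.0252
```

step_arm:
  steps:
    - {"xyz": [0, 0, 0.04], "turn": [0, 0, 0], "gripper": -1}
    - {"xyz": [0, 0, 0.03], "turn": [0, 0, 0], "gripper": -1}
    - {"xyz": [0, 0, 0], "turn": [0, 0, 0], "gripper": -1}
    - {"xyz": [0, 0, 0], "turn": [0, 0, 0], "gripper": -0.3}
    - {"xyz": [0, 0, 0], "turn": [0, 0, 0], "gripper": -0.1}
    - {"xyz": [0, 0, 0], "turn": [0, 0, 0], "gripper": 0.1}
    - {"xyz": [0, 0, 0], "turn": [0, 0, 0], "gripper": 0.1}
    - {"xyz": [0, 0, -0.2], "turn": [0, 0, 0], "gripper": 0.1}
    - {"xyz": [0, 0, -0.5], "turn": [0, 0, 0], "gripper": 0.1}
    - {"xyz": [0, 0, -0.8], "turn": [0, 0, 0], "gripper": 0.1}
    - {"xyz": [0, 0, -0.8], "turn": [0, 0, 0], "gripper": 0.1}
    - {"xyz": [0, 0, -0.8], "turn": [0, 0, 0], "gripper": 0.3}
    - {"xyz": [0, 0, -0.8], "turn": [0, 0, 0], "gripper": 0.3}
    - {"xyz": [0, 0, 0], "turn": [0, 0, 0], "gripper": 0.3}
    - {"xyz": [0, 0, 0], "turn": [0, 0, 0], "gripper": 0.3}

```text
time_s: 29.4
position: [0.5542, -0.3873, 0.1494]
tool_rot: [[0.38, -0.925, 0.003], [-0.925, -0.38, -0.003], [0.004, -0.002, -1.0]]
ft_force: [-0.2, 0.0, 0.6]
grip_width: 0.0556
```

```bash
python3 look.py w9 .008|tail -3; python3 body.py w9 .554 -.387 .06 .022 .0325; python3 body.py w9 .52 -.304 .06 .022 .0325
```

```text
3 px [281. 194.] n 2703 top 0.051 rect [ 0.558 -0.396] [0.076 0.046] 23.1 col [78. 77. 77.]
4 px [105. 323.] n 1420 top 0.051 rect [ 0.371 -0.281] [0.025 0.06 ] 7.2 col [121. 123. 120.]
29.45 [ 0.5536 -0.3867  0.1472] 0.055693084624774306 [ 0.5  0.4 -0.2]
[ 0.5541 -0.3869] [0.0754 0.026 ] 22.859766006469727 2141
[ 0.5125 -0.283 ] [0.0752 0.0714] 22.10909080505371 2623
```

step_arm:
  steps:
    - {"xyz": [-0.4, -0.07, -0.2], "turn": [0, 0, 0], "gripper": 0.3}
    - {"xyz": [-0.8, -0.13, -0.2], "turn": [0, 0, 0], "gripper": 0.3}
    - {"xyz": [-0.8, -0.13, -0.2], "turn": [0, 0, 0], "gripper": 0.3}
    - {"xyz": [-0.8, -0.13, -0.2], "turn": [0, 0, 0], "gripper": 0.3}
    - {"xyz": [-0.8, -0.13, -0.2], "turn": [0, 0, 0], "gripper": 0.3}
    - {"xyz": [-0.8, -0.13, -0.2], "turn": [0, 0, 0], "gripper": 0.3}
    - {"xyz": [-0.8, -0.13, 0], "turn": [0, 0, 0], "gripper": 0.3}
    - {"xyz": [-0.8, -0.13, 0], "turn": [0, 0, 0], "gripper": 0.3}
    - {"xyz": [-0.8, -0.13, 0], "turn": [0, 0, 0], "gripper": 0.3}
    - {"xyz": [-0.8, -0.13, 0], "turn": [0, 0, 0], "gripper": 0.3}
    - {"xyz": [-0.8, -0.13, 0], "turn": [0, 0, 0], "gripper": 0.3}
    - {"xyz": [-0.8, -0.13, 0], "turn": [0, 0, 0], "gripper": 0.3}
    - {"xyz": [-0.8, -0.13, 0], "turn": [0, 0, 0], "gripper": 0.3}
    - {"xyz": [-0.8, -0.13, 0], "turn": [0, 0, 0], "gripper": 0.3}
    - {"xyz": [-0.8, -0.13, 0], "turn": [0, 0, 0], "gripper": 0.3}
    - {"xyz": [-0.8, -0.13, 0], "turn": [0, 0, 0], "gripper": 0.3}
    - {"xyz": [-0.8, -0.13, 0], "turn": [0, 0, 0], "gripper": 0.3}
    - {"xyz": [-0.8, -0.13, 0], "turn": [0, 0, 0], "gripper": 0.3}
    - {"xyz": [-0.8, -0.13, 0], "turn": [0, 0, 0], "gripper": 0.3}
    - {"xyz": [0, 0, 0], "turn": [0, 0, -0.9], "gripper": 0.3}

```text
time_s: 31.12
position: [0.4155, 0.2012, 0.1936]
tool_rot: [[0.449, -0.894, -0.003], [-0.894, -0.449, 0.001], [-0.002, 0.002, -1.0]]
ft_force: [-1.2, -0.9, -0.5]
grip_width: 0.0556
```

step_arm:
  steps:
    - {"xyz": [0, 0, 0], "turn": [0, 0, -0.9], "gripper": 0.3}
    - {"xyz": [0, 0, 0], "turn": [0, 0, -0.9], "gripper": 0.3}
    - {"xyz": [0, 0, 0], "turn": [0, 0, -0.9], "gripper": 0.3}
    - {"xyz": [0, 0, 0], "turn": [0, 0, -0.9], "gripper": 0.3}
    - {"xyz": [0, 0, 0], "turn": [0, 0, -0.9], "gripper": 0.3}
    - {"xyz": [0, 0, 0], "turn": [0, 0, -0.9], "gripper": 0.3}
    - {"xyz": [0, 0, 0], "turn": [0, 0, -0.9], "gripper": 0.3}
    - {"xyz": [0, 0, 0], "turn": [0, 0, -0.9], "gripper": 0.3}
    - {"xyz": [0, 0, 0], "turn": [0, 0, -0.9], "gripper": 0.3}
    - {"xyz": [0, 0, 0], "turn": [0, 0, -0.9], "gripper": 0.3}
    - {"xyz": [0, 0, 0], "turn": [0, 0, -0.9], "gripper": 0.3}
    - {"xyz": [0, 0, 0], "turn": [0, 0, -0.9], "gripper": 0.3}
    - {"xyz": [0, 0, 0], "turn": [0, 0, 0], "gripper": 0.3}
    - {"xyz": [0, 0, 0], "turn": [0, 0, 0], "gripper": 0.3}

```text
time_s: 32.28
position: [0.4173, 0.1973, 0.1939]
tool_rot: [[0.97, -0.244, -0.002], [-0.244, -0.97, -0.0], [-0.002, 0.001, -1.0]]
ft_force: [-0.3, 0.3, -1.5]
grip_width: 0.0553
```

```bash
python3 look.py w10 .01; python3 disc.py .344 .29 .095 .04
```

```text
wrist bench z 0.00034633678122891753
1 px [389.  37.] n 2844 top 0.083 rect [0.531 0.307] [0.045 0.085] 75.9 col [87. 86. 34.]
2 px [164. 111.] n 3585 top 0.097 rect [0.346 0.287] [0.046 0.038] 77.8 col [59. 48. 38.]
3 px [519. 298.] n 4877 top 0.046 rect [0.651 0.02 ] [0.171 0.093] 80.0 col [61. 56. 59.]
4 px [536. 246.] n 1168 top 0.04 rect [0.656 0.071] [0.029 0.029] 73.0 col [86. 65. 55.]
32.3333 [0.4174 0.1973 0.1941] 0.05555614610211924 [-0.2  0.8  0.3]
centre [0.3415 0.2874] r 0.0155 n 1502 z 0.0951 med [0.3423 0.2875]
32.3833 [0.4175 0.1973 0.1942] units [-2.393e+00 -1.720e+00  2.000e-03]
```

View pics/w10.png

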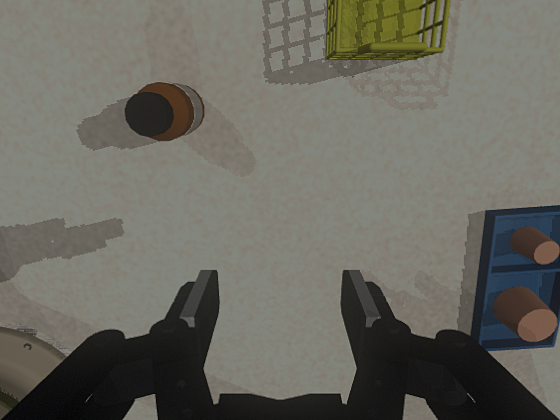

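w10 shows the bottle cap at (150,114) and the carrier's empty end at (390,40). Move over the cap.

step_arm:
  steps:
    - {"xyz": [-0.6, -0.43, 0], "turn": [0, 0, 0], "gripper": 0.3}
    - {"xyz": [-0.6, -0.43, 0], "turn": [0, 0, 0], "gripper": 0.3}
    - {"xyz": [-0.6, -0.43, 0], "turn": [0, 0, 0], "gripper": 0.3}
    - {"xyz": [-0.6, -0.43, 0], "turn": [0, 0, 0], "gripper": 0.3}
    - {"xyz": [0, 0, 0.5], "turn": [0, 0, 0], "gripper": 0.3}
    - {"xyz": [0, 0, 0.6], "turn": [0, 0, 0], "gripper": 0.3}
    - {"xyz": [0, 0, 0.6], "turn": [0, 0, 0], "gripper": 0.3}
    - {"xyz": [0, 0, 0.5], "turn": [0, 0, 0], "gripper": 0.3}
    - {"xyz": [0, 0, 0], "turn": [0, 0, 0], "gripper": 0.3}
    - {"xyz": [0, 0, 0], "turn": [0, 0, 0], "gripper": 0.3}
    - {"xyz": [0, 0, 0], "turn": [0, 0, 0], "gripper": 0.3}

```text
time_s: 33.3
position: [0.3419, 0.2877, 0.1077]
tool_rot: [[0.97, -0.243, 0.001], [-0.243, -0.97, 0.001], [0.001, -0.001, -1.0]]
ft_force: [0.1, 0.4, -0.1]
grip_width: 0.0558
```

```bash
python3 disc.py .3415 .2874 .095 .02
```

```text
centre [0.3414 0.2877] r 0.0156 n 2365 z 0.0952 med [0.3417 0.2889]
33.35 [0.342  0.2877 0.1079] units [-0.015  0.004 -0.   ]
```

step_arm:
  steps:
    - {"xyz": [-0.01, 0, 0.4], "turn": [0, 0, 0], "gripper": 0.3}
    - {"xyz": [0, 0, 0.4], "turn": [0, 0, 0], "gripper": 0.3}
    - {"xyz": [0, 0, 0.3], "turn": [0, 0, 0], "gripper": 0.3}
    - {"xyz": [0, 0, 0.16], "turn": [0, 0, 0], "gripper": 0.3}
    - {"xyz": [0, 0, 0], "turn": [0, 0, 0], "gripper": 0.3}
    - {"xyz": [0, 0, 0], "turn": [0, 0, 0], "gripper": 0.05}
    - {"xyz": [0, 0, 0], "turn": [0, 0, 0], "gripper": -0.2}
    - {"xyz": [0, 0, 0], "turn": [0, 0, 0], "gripper": -0.4}
    - {"xyz": [0, 0, 0], "turn": [0, 0, 0], "gripper": -0.7}
    - {"xyz": [0, 0, 0], "turn": [0, 0, 0], "gripper": -0.7}
    - {"xyz": [0, 0, 0], "turn": [0, 0, 0], "gripper": -0.7}
    - {"xyz": [0, 0, 0], "turn": [0, 0, 0], "gripper": -0.7}
  squeeze: 40

```text
time_s: 34.35
position: [0.3414, 0.2878, 0.0574]
tool_rot: [[0.97, -0.242, 0.002], [-0.242, -0.97, 0.001], [0.002, -0.001, -1.0]]
ft_force: [-1.5, -0.1, 5.4]
grip_width: 0.0297
```

step_arm:
  steps:
    - {"xyz": [0, 0, -0.15], "turn": [0, 0, 0], "gripper": -0.7}
    - {"xyz": [0, 0, -0.4], "turn": [0, 0, 0], "gripper": -0.7}
    - {"xyz": [0, 0, -0.6], "turn": [0, 0, 0], "gripper": -0.7}
    - {"xyz": [0, 0, -0.6], "turn": [0, 0, 0], "gripper": -0.7}
    - {"xyz": [0, 0, -0.6], "turn": [0, 0, 0], "gripper": -0.7}
    - {"xyz": [0, 0, -0.4], "turn": [0, 0, 0], "gripper": -0.7}
    - {"xyz": [0, 0, -0.1], "turn": [0, 0, 0], "gripper": -0.7}
    - {"xyz": [0.3, -0.14, 0], "turn": [0, 0, 0], "gripper": -0.7}
    - {"xyz": [0.6, -0.29, 0], "turn": [0, 0, 0], "gripper": -0.7}
    - {"xyz": [0.65, -0.31, 0], "turn": [0, 0, 0], "gripper": -0.7}
    - {"xyz": [0.65, -0.31, 0], "turn": [0, 0, 0], "gripper": -0.7}
    - {"xyz": [0.65, -0.31, 0], "turn": [0, 0, 0], "gripper": -0.7}
    - {"xyz": [0.65, -0.31, 0], "turn": [0, 0, 0], "gripper": -0.7}
    - {"xyz": [0.6, -0.29, 0], "turn": [0, 0, 0], "gripper": -0.7}
    - {"xyz": [0.39, -0.19, 0], "turn": [0, 0, 0], "gripper": -0.7}
    - {"xyz": [0, 0, 0], "turn": [0, 0, 0], "gripper": -0.7}
    - {"xyz": [0, 0, 0], "turn": [0, 0, 0], "gripper": -0.7}
    - {"xyz": [0, 0, 0], "turn": [0, 0, 0], "gripper": -0.7}

```text
time_s: 35.85
position: [0.5351, 0.3273, 0.1697]
tool_rot: [[0.97, -0.242, -0.002], [-0.242, -0.97, -0.001], [-0.001, 0.001, -1.0]]
ft_force: [-0.6, -0.6, -1.2]
grip_width: 0.0294
```

```bash
python3 look.py w11 .01; python3 -c "
from h import *
z=np.load('w11.npz'); i={k:z[k] for k in z.files}; P=cloud(i,z['d']); im=z['im'].astype(int)
g=(im[...,1]>im[...,2]+25)&(im[...,0]>im[...,2]+25)&(abs(im[...,0]-im[...,1])<25)&(P[...,2]>.05)&(P[...,2]<.09)
Q=P[g]; print(len(Q),cv2.minAreaRect(Q[:,:2].astype(np.float32)))
i,im,d=grab('side');save('',cv2.resize(im[200:420,100:380],None,fx=2.5,fy=2.5),'s11')
save('',np.hstack([cv2.resize(z['im'],(400,300)),cv2.resize(im[200:420,100:380],(382,300))]),'c11')"
```

```text
wrist bench z 0.00034350954114875654
1 px [282. 112.] n 12415 top 0.111 rect [0.546 0.366] [0.165 0.084] 76.2 col [93. 85. 38.]
2 px [279. 202.] n 358 top 0.13 rect [0.539 0.343] [0.013 0.041] 77.6 col [81. 68. 46.]
8 px [474. 355.] n 350 top 0.02 rect [0.698 0.092] [0.022 0.042] 35.7 col [48. 59. 71.]
9 px [435. 391.] n 33 top 0.039 rect [0.645 0.069] [0.009 0.002] 84.5 col [59. 44. 37.]
10 px [400. 417.] n 27 top 0.019 rect [0.607 0.021] [0.014 0.003] 79.0 col [29. 45. 62.]
35.9 [0.535  0.3273 0.1701] 0.0297004662413256 [-0.2 -0.3 -1.8]
4208 ((0.5458780527114868, 0.3665904998779297), (0.16411109268665314, 0.08406610041856766), 76.19930267333984)
```

View pics/c11.png

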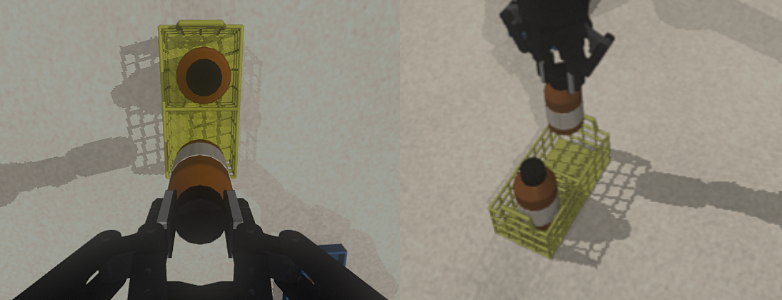

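c11 shows the bottle hanging upright above the empty bay, with the stored bottle clear at the other end. The carrier measures 164 x 84 mm, as given. Lower it.

step_arm:
  steps:
    - {"xyz": [0.03, 0, 0.3], "turn": [0, 0, 0], "gripper": -0.7}
    - {"xyz": [0, 0, 0.4], "turn": [0, 0, 0], "gripper": -0.7}
    - {"xyz": [0, 0, 0.4], "turn": [0, 0, 0], "gripper": -0.7}
    - {"xyz": [0, 0, 0.4], "turn": [0, 0, 0], "gripper": -0.7}
    - {"xyz": [0, 0, 0.4], "turn": [0, 0, 0], "gripper": -0.7}
    - {"xyz": [0, 0, 0.3], "turn": [0, 0, 0], "gripper": -0.7}
    - {"xyz": [0, 0, 0.2], "turn": [0, 0, 0], "gripper": -0.7}
    - {"xyz": [0, 0, 0.15], "turn": [0, 0, 0], "gripper": -0.7}
    - {"xyz": [0, 0, 0.1], "turn": [0, 0, 0], "gripper": -0.7}
    - {"xyz": [0, 0, 0.03], "turn": [0, 0, 0], "gripper": -0.7}
    - {"xyz": [0, 0, 0], "turn": [0, 0, 0], "gripper": -0.7}
    - {"xyz": [0, 0, 0], "turn": [0, 0, 0], "gripper": -0.7}

```text
time_s: 36.95
position: [0.5374, 0.3272, 0.0637]
tool_rot: [[0.97, -0.242, 0.001], [-0.242, -0.97, 0.0], [0.001, -0.001, -1.0]]
ft_force: [-0.2, 0.3, -1.3]
grip_width: 0.0292
```

step_arm:
  steps:
    - {"xyz": [0, 0, 0.04], "turn": [0, 0, 0], "gripper": -0.7}
    - {"xyz": [0, 0, 0.03], "turn": [0, 0, 0], "gripper": -0.7}
    - {"xyz": [0, 0, 0], "turn": [0, 0, 0], "gripper": -0.7}
    - {"xyz": [0, 0, 0], "turn": [0, 0, 0], "gripper": -0.4}
    - {"xyz": [0, 0, 0], "turn": [0, 0, 0], "gripper": 0}
    - {"xyz": [0, 0, 0], "turn": [0, 0, 0], "gripper": 0.2}
    - {"xyz": [0, 0, 0], "turn": [0, 0, 0], "gripper": 0.2}
    - {"xyz": [0, 0, 0], "turn": [0, 0, 0], "gripper": 0.2}
    - {"xyz": [0, 0, -0.2], "turn": [0, 0, 0], "gripper": 0.2}
    - {"xyz": [0, 0, -0.4], "turn": [0, 0, 0], "gripper": 0.2}
    - {"xyz": [0, 0, -0.7], "turn": [0, 0, 0], "gripper": 0.2}
    - {"xyz": [0, 0, -0.8], "turn": [0, 0, 0], "gripper": 0.2}
    - {"xyz": [0, 0, -0.8], "turn": [0, 0, 0], "gripper": 0.2}
    - {"xyz": [0, 0.6, -0.6], "turn": [0, 0, 0], "gripper": 0.2}
    - {"xyz": [0, 0.8, 0], "turn": [0, 0, 0], "gripper": 0.2}
    - {"xyz": [0, 0.8, 0], "turn": [0, 0, 0], "gripper": 0.2}
    - {"xyz": [0, 0.8, 0], "turn": [0, 0, 0], "gripper": 0.2}
    - {"xyz": [0, 0, 0], "turn": [0, 0, 0], "gripper": 0.2}
    - {"xyz": [0, 0, 0], "turn": [0, 0, 0], "gripper": 0.2}

```text
time_s: 38.53
position: [0.5081, 0.2097, 0.2014]
tool_rot: [[0.97, -0.244, 0.001], [-0.244, -0.97, 0.0], [0.001, -0.001, -1.0]]
ft_force: [0.4, 0.2, -0.3]
grip_width: 0.0511
```

```bash
python3 disc.py .537 .327 .098 .03; python3 -c "
from h import *
w=cams.get_image('wrist')[0]
def fr(p,c,a):
  a=np.radians(a);d=np.array(p[:2])-c;return np.round([d@[np.cos(a),np.sin(a)],d@[-np.sin(a),np.cos(a)]],4)
i,im,d=grab('scene');P=cloud(i,d)
for n,z,c,r in (('bottle',.098,(.537,.327),.025),('stored',.108,(.5555,.405),.03),('large',.043,(.6444,-.0125),.035),('small',.038,(.658,.069),.025),('bossA',.029,(.52,-.304),.03),('bossB',.029,(.554,-.387),.03),('flask',.105,(.36,-.278),.03)):
  m=(abs(P[...,2]-z)<.005)&(np.hypot(P[...,0]-c[0],P[...,1]-c[1])<r);print(n,m.sum(),np.median(P[m],0).round(3),np.percentile(P[m][:,2],95).round(4))
j,s,_=grab('side')
save('',np.hstack([cv2.resize(s,(400,300)),cv2.resize(im[130:310,80:480],(400,300))]),'c12')"
```

```text
centre [0.5372 0.3269] r 0.0157 n 1764 z 0.0981 med [0.5372 0.327 ]
38.5833 [0.5083 0.2106 0.2011] units [-6.000e-03 -2.995e+00  2.000e-03]
bottle 97 [0.539 0.326 0.097] 0.0997
stored 104 [0.56  0.398 0.107] 0.1093
large 208 [ 0.648 -0.012  0.042] 0.0452
small 85 [0.661 0.07  0.037] 0.0398
bossA 154 [ 0.519 -0.305  0.028] 0.0308
bossB 119 [ 0.554 -0.384  0.03 ] 0.0328
flask 68 [ 0.353 -0.282  0.105] 0.1071
```

View pics/c12.png

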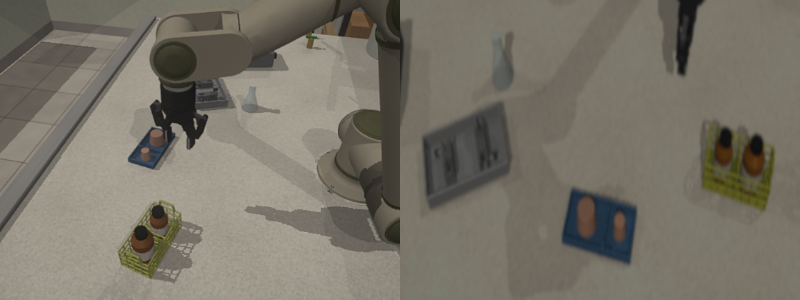

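c12 shows all five items in their places, the flask and stored bottle upright, and the gripper free. I'm handing in.

```bash
python3 -c "
from rig import order
print(order.close_job())"
```

```text
the job is handed in; nothing more can be done
None
```

The job is handed in at about 38.6 s on the robot's clock, and all five fittings are in their places. No verdict was reported.

**What the last checks showed:**
- **Boss heads:** both lie flat on the steel tray floor, side by side. Measured right after release, a was at (0.520, -0.304) and b at (0.554, -0.387), each within about 1° of the tray's axes.
- **Bungs:** the large one stands in the wide bay with its top at about 43 mm, and the small one in the narrow bay. Both tops are at the height expected for standing on the tray floor. The small bung had only a rough scene-camera check after release.
- **Bottle:** it stands in the empty carrier bay, about 1 mm from the bay centre. Its cap top is at 98.1 mm, which is 95 mm plus the 3 mm floor.
- **Flask and stored bottle:** both are upright in the last picture. The flask is where I first measured it, to within the camera's accuracy. The arm never touched the stored bottle, but I had no starting cap position to compare it with.

**What disagreed:** the stated tool geometry did not match the pictures. The fingertips really stand about 21 mm behind the reported TCP, not 19 mm ahead of it. Because of that, the first grasp on boss head a closed on air above it without moving it. I corrected every later height by this, and there were no other misses.

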